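Make up the two hardness-check sets on their stands

TASK

Make up the two hardness-check sets. On the blue-rimmed stand put the large steel disc inside the rim, the green specimen in the middle of it and, to weight it down, the brass collar upright and centred on the specimen; on the yellow-rimmed stand put the small steel disc inside the rim and the black specimen in the middle of it. Everything keeps its upper face up and is set down rather than dropped; leave the silver collar and the oblong steel block where they are.

Things in the scene. Friction and masses are not known exactly. Their poses are not given: they have to be found in the camera images.
- blue_stand_seat (a point): the low round blue stand with a raised blue rim and a bare metal seat, fixed to the bench: 96 mm across, flat seat 6 mm above the bench, surrounded by a blue rim 4 mm high, 72 mm inside and 84 mm outside diameter. The point is the centre of the seat (6 mm above the bench top, 4 mm below the rim's top), z up.
- yellow_stand_seat (a point): the low round yellow stand with a raised yellow rim and a bare metal seat, fixed to the bench: 84 mm across, flat seat 6 mm above the bench, surrounded by a yellow rim 4 mm high, 60 mm inside and 72 mm outside diameter. The point is the centre of the seat (6 mm above the bench top, 4 mm below the rim's top), z up.
- large_disc: the larger bright steel reference disc, 62 mm diameter, 12 mm high, about 0.28 kg, lying flat. On a stand it sticks up 8 mm above the rim. Origin at the centre of its underside, z up; it starts on the bare bench (z = 0) or on the 2.5 mm dark mat.
- small_disc: the smaller bright steel reference disc, 50 mm diameter, 12 mm high, about 0.18 kg, lying flat. On a stand it sticks up 8 mm above the rim. Origin at the centre of its underside, z up; it starts on the bare bench (z = 0) or on the 2.5 mm dark mat.
- green_specimen: round green resin specimen with a small metal section in its upper face, 30 mm diameter, 15 mm high, about 16 g, lying flat. Origin at the centre of its underside, z up; it starts on the bare bench (z = 0) or on the 2.5 mm dark mat.
- black_specimen: round black resin specimen with a small metal section in its upper face, 30 mm diameter, 16 mm high, about 17 g, lying flat. Origin at the centre of its underside, z up; it starts on the bare bench (z = 0) or on the 2.5 mm dark mat.
- brass_collar: brass (yellow) turned collar, standing upright, wider end down: 26 mm diameter up to 9.5 mm height, 21.6 mm above that, 22 mm high, bored through, about 70 g. Origin at the centre of its underside, z up; it starts on the bare bench (z = 0) or on the 2.5 mm dark mat.
- silver_collar: bystander: bare steel (silver) turned collar, 30 mm diameter, 16 mm high, loose; must stay where it is. Origin at the centre of its underside, z up; it starts on the bare bench (z = 0) or on the 2.5 mm dark mat.
- steel_block: bystander: oblong bright steel block, 35 x 60 x 10 mm, lying flat and loose; must stay where it is. Origin at the centre of its underside, z up; it starts on the bare bench (z = 0) or on the 2.5 mm dark mat.

How it is judged:
By the outcome, as a careful person would: the job done as asked, in the order asked, and still so for the second after the job is handed in, with the robot touching nothing.
It also fails if it takes over 128 s, if anything falls off the work surface, if the arm or the gripper's body presses on something with over 40 N, if the wrist force passes 120 N, or if a joint passes its speed limit or range.

ROBOT

A 7-joint arm with a two-finger parallel gripper is mounted at the origin on a cart in front of the work surface, level with it; the furniture and walls round the work are solid. World frame = base frame: x ahead of the robot, y to its left, z up, the work surface at z = 0. Lengths are in m, angles in rad, forces in N, time in s.
With the tool pointing down it reaches from about 0.4 to 0.85 m from the base axis. Payload 4.5 kg.
Tool frame: the origin (TCP) lies at the very end of the fingers, on their centre line; the grasp point (between the pads) lies 19 mm behind it (grip_point_offset is the distance from the TCP to the grasp point, in m); z points along the fingers, y is the line along which they close (so a half turn about z gives the same grasp; the last joint's range is limited). The gripper opens to 88 mm and grips with 3 to 60 N. Pads are 18 mm wide; open, the fingers measure 123 mm over their backs; the gripper's body (75 mm by 187 mm) begins 45 mm behind the grasp point.
Start: joints at [1.297, 0.689, -0.195, 1.565, 0.157, 0.902, -0.215], TCP at [0.189, -0.596, 0.239] pointing down, gripper open.
Joint ranges: [-3.01, 3.01], [-0.46, 2.08], [-1.47, 1.51], [0.13, 2.56], [-1, 4.14], [0.04, 2.09], [-2.66, 2.66]. Speed limits (rad/s): [2.57, 2.57, 3.14, 3.14, 3.14, 3.14, 3.14].

INTERFACE

Orientations are given as a unit quaternion [x, y, z, w].
In Python, from plant import get_state, snapshot, camera_params, finish_job, grip_point_offset gives the robot as it stands.
- The arm moves only by the tool handwheel, called after "Request:" in YAML: its name, and indented under it one key for each argument. Schema: {"type":"object","properties":{"steps":{"type":"array","items":{"type":"object","properties":{"jaw":{"type":"number"},"x":{"type":"number"},"y":{"type":"number"},"z":{"type":"number"},"drx":{"type":"number"},"dry":{"type":"number"},"drz":{"type":"number"}},"additionalProperties":false,"required":["jaw"]},"minItems":1,"maxItems":10},"grip_force":{"type":"number"},"only":{"type":"string"},"quiet":{"type":"boolean"},"lines":{"type":"string"}},"required":["steps"],"additionalProperties":false}. steps is a list of rows, 1 to 10 of them, each an object with the fields jaw (the opening from 0.0 (shut) to 1.0 (fully open)), x, y, z (the shift in shares of 0.75 m (1.0 is 0.75 m)), drx, dry, drz (a rotation vector in shares of pi rad (1.0 is pi rad)); a field left out counts as zero (the opening has to be given); each row is the pose to reach, as a shift and turn from the pose commanded when the call began, along the tool's axes at that moment; what a row does not reach only later rows make up. A row lasts 1/10 s, in which the tool goes at most 0.05 m and 0.15 rad, less where a joint would pass 70% of its speed; a pose out of reach is approached as far as the arm can. The fingers move at their own pace and stop on an object; grip_force is the grip in N (left out, the last holds). Time passes only in rows, so rows that do not move let the fingers close. The tool returns the time, the measured TCP pose, the force, the opening and the grip force at its end. only (a regular expression) keeps the lines of the reply that match it, lines (a string "A,B") keeps lines A to B, and quiet returns only ok. Shift and turn numbers lie between -1 and 1, and a call with a number outside is refused. Input that does not fit is refused with a message, and nothing moves.
- get_state(): the state, without advancing time (a new reading comes with each control period).
- snapshot(name): name is "scene" or "top" or "wrist"; returns (picture, depth): 384x512x3 uint8, red, green, blue; 384x512 float32, m along the optical axis (not along the pixel's ray), 0 where there is no reading.
- camera_params(name): a dict with "fx", "fy", "cx", "cy" (pixels), "k1" (the pictures are not rectified: a ray, as slopes to the right and down, at radius r is drawn at 1 + k1 r^2 times it, then the intrinsics apply), "rvec" (rotation vector, rad) and "tvec" (3), from world to camera coordinates, as OpenCV has them. Camera axes: x right, y down, z forward; pixel columns grow to the right and rows downward; lengths in m; the calibration is good to about 2 mm. A picture is of the moment at which its call begins: read the wrist's pose just before it. camera_params takes no time and is no camera call; for the wrist camera it gives the pose at the moment of the call.
- finish_job(): hands the job in; it is judged then, once.
The state is a dict: "clock": time; "q": joint angles; "qd": joint speeds; "joint_torque": joint torques, N m; "tool_pos": TCP position; "eef_rot": TCP orientation; "contact_force": force on the tool from outside, world axes, zero at the start; "moment": the same for the moment, N m; "opening": opening from 0.0 (shut) to 1.0 (fully open); "finger_force": force on a finger pad.
Only numpy, scipy, OpenCV 4.12 (cv2) and the standard library are available. Lean on these libraries where they do the work, as an engineer would, in place of code of your own. Each camera call takes 0.05 s, during which the arm holds its last target. There are 200 camera calls.

## Working session

There is one attempt and no reset: what is moved stays moved. The work goes in short steps, Python scripts to look and compute and a tool call to move; the robot and the scene stay as the last step left them, time stands still between calls to the robot, and variables do not carry over. Pictures are saved under pics/ and viewed, at most 14 in all, crops included, and the job is handed in when it is done.

```bash
ls; mkdir -p pics; python3 - <<'E'
from plant import *
import cv2
for n in ["top","scene"]:
    p,d=snapshot(n); cv2.imwrite(f"pics/{n}0.png",cv2.resize(p[:,:,::-1],(800,600),interpolation=cv2.INTER_CUBIC)); print(camera_params(n))
import numpy as np
s=get_state();print(s['clock'],s['tool_pos'],s['eef_rot'],s['opening'],grip_point_offset)
E
```

```text
pics
{'fx': 479.8129443031373, 'fy': 479.8129443031373, 'cx': 256.41613088817377, 'cy': 192.40938397858446, 'k1': 0.05570285754833004, 'rvec': array([ 2.1900165 , -2.16414522,  0.11856638]), 'tvec': array([-0.05421349,  0.57181132,  1.3281961 ])}
{'fx': 394.7353012562653, 'fy': 394.7353012562653, 'cx': 257.2818911764501, 'cy': 193.63643009151656, 'k1': -0.07572403645144497, 'rvec': array([ 0.75474897, -2.71379702,  0.95480041]), 'tvec': array([0.46558999, 0.27530693, 1.26203416])}
0.1 [ 0.18912073 -0.59509248  0.23798123] [ 9.88176165e-01  1.53320443e-01 -1.89782982e-04 -8.20621736e-04] 0.996683777931022 0.0187
```

View pics/top0.png

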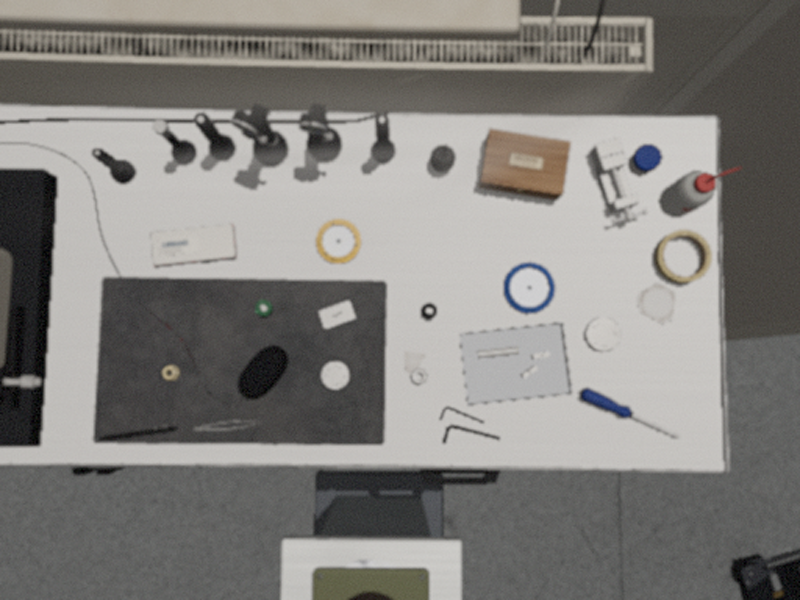

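View pics/scene0.png

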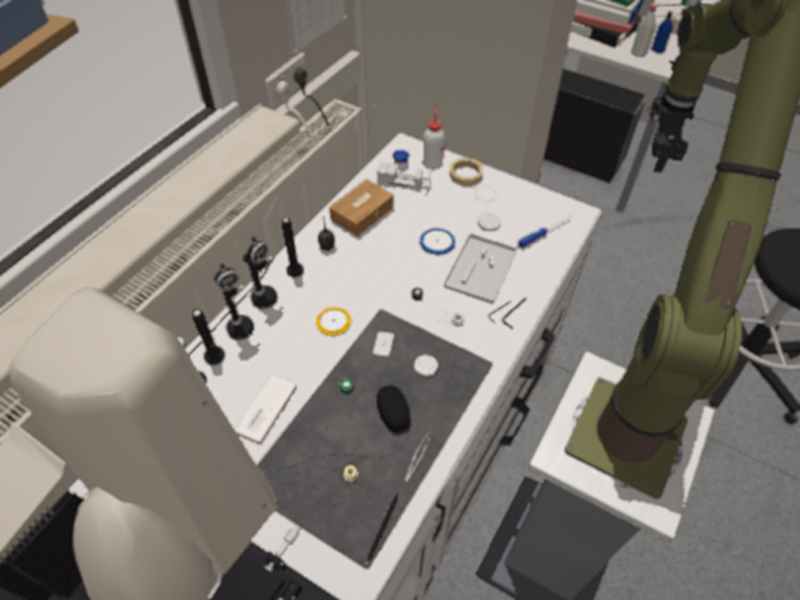

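```bash
cat > h.py <<'E'
import numpy as np, cv2
from scipy.spatial.transform import Rotation as R
from plant import *
def pix2w(cam,u,v,z,c=None):
    "pixel -> world point on height z"
    c=c or camera_params(cam)
    xd,yd=(u-c['cx'])/c['fx'],(v-c['cy'])/c['fy']; x,y=xd,yd
    for _ in range(20):
        k=1+c['k1']*(x*x+y*y); x,y=xd/k,yd/k
    Rm=cv2.Rodrigues(np.array(c['rvec']))[0]; t=np.array(c['tvec']).ravel()
    o=-Rm.T@t; d=Rm.T@np.array([x,y,1]); s=(z-o[2])/d[2]
    return o+s*d
def w2pix(cam,P,c=None):
    c=c or camera_params(cam)
    p=cv2.projectPoints(np.array(P,float).reshape(-1,1,3),c['rvec'],c['tvec'],np.array([[c['fx'],0,c['cx']],[0,c['fy'],c['cy']],[0,0,1.]]),np.array([c['k1'],0,0,0.]))[0]
    return p.reshape(-1,2)
def rel(target,yaw=None):
    """tool-axis shift from now to world target (measured pose); yaw = tool y-axis direction angle wanted (mod pi), rad"""
    s=get_state(); Rt=R.from_quat(s['eef_rot']); print('shift',np.round(Rt.inv().apply(np.array(target)-s['tool_pos']),4))
    yv=Rt.as_matrix()[:,1]; a=np.arctan2(yv[1],yv[0]); print('tool y angle',round(a,3),'tilt zaxis',np.round(Rt.as_matrix()[:,2],4))
    if yaw is not None:
        d=(yaw-a+np.pi/2)%np.pi-np.pi/2; print('rz about tool z =',round(-d,3),'q7',round(s['q'][6],3))
def rectify(cam,p,x0,x1,y0,y1,z,mm):
    "bench-plane view: rows x1->x0 (up = +x), cols y1->y0 (left = +y)"
    xs=np.arange(x1,x0,-mm/1000);ys=np.arange(y1,y0,-mm/1000)
    X,Y=np.meshgrid(xs,ys,indexing='ij'); P=np.stack([X,Y,0*X+z],-1)
    m=w2pix(cam,P).reshape(*X.shape,2).astype(np.float32)
    return cv2.remap(p,m[...,0],m[...,1],cv2.INTER_CUBIC)
E
python3 - <<'E'
from h import *
k=1.5625
for n,u,v,z in [('blue',529,288,.006),('yellow',338,241,.006),('large',602,333,.012),('small',335.5,375,.0145),('green',263,308,.0175),('black',429,311,.016),('brass',170.5,373,.0245),('silver',418,377,.016),('block',337.5,314.5,.0125),('octagon',657,302,0)]:
    print(n,np.round(pix2w('top',u/k,v/k,z),3))
print('2px', [np.round(pix2w('top',u/k,333/k,.012),3) for u in (584,620)],[np.round(pix2w('top',u/k,375/k,.0145),3) for u in (320,350)])
p,d=snapshot('top'); r=rectify('top',p,.25,.7,-.5,.55,0.01,1.35)
cv2.imwrite('pics/rect.png',r[:,:,::-1]); print(r.shape)
E
```

```text
blue [ 0.601 -0.284  0.006]
yellow [0.684 0.069 0.006]
large [ 0.519 -0.415  0.012]
small [0.437 0.069 0.014]
green [0.557 0.202 0.018]
black [ 0.555 -0.099  0.016]
brass [0.438 0.361 0.024]
silver [ 0.435 -0.08   0.016]
block [0.547 0.067 0.012]
octagon [ 0.579 -0.52   0.   ]
2px [array([ 0.519, -0.382,  0.012]), array([ 0.52 , -0.448,  0.012])] [array([0.437, 0.097, 0.014]), array([0.438, 0.042, 0.014])]
(334, 778, 3)
```

View pics/rect.png

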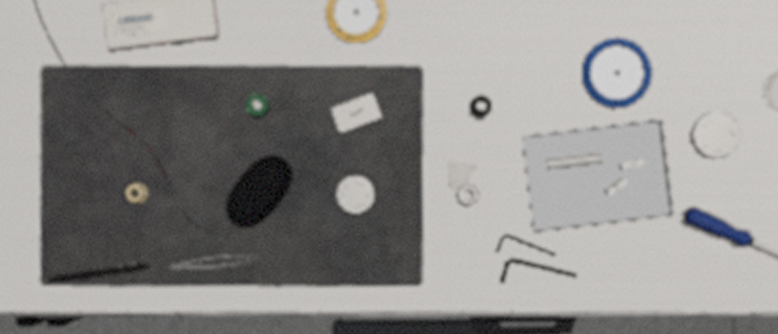

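```bash
python3 - <<'E'
from h import *
rel([.519,-.415,.17],np.pi/2)
c=camera_params('wrist');Rm=cv2.Rodrigues(c['rvec'])[0];o=-Rm.T@c['tvec'].ravel();s=get_state();Rt=R.from_quat(s['eef_rot'])
print(c['fx'],'cam in tool',Rt.inv().apply(o-s['tool_pos']),'axis in tool',Rt.inv().apply(Rm.T[:,2]),Rt.inv().apply(Rm.T[:,0]))
E
```

```text
shift [ 0.3689 -0.0717  0.0682]
tool y angle -1.263 tilt zaxis [-5.0e-04  1.2e-03 -1.0e+00]
rz about tool z = 0.308 q7 -0.215
304.8262927335228 cam in tool [ 0.0665783  -0.00050253 -0.14642396] axis in tool [-2.60773075e-01  5.14074163e-04  9.65399989e-01] [ 1.76479959e-04  9.99999867e-01 -4.84827925e-04]
```

The rows are not in the units I measure in: shifts go in shares of 0.75 m and turns go in shares of pi rad. I convert before sending: 0.369 m is 0.492, 0.128 m is 0.1707, 0.308 rad is 0.098.

Request:
handwheel:
  steps:
    - {"jaw": 1,"x": 0.0533,"y": -0.0133,"z": 0.0133,"drz": 0.0127}
    - {"jaw": 1,"x": 0.492,"y": -0.096,"z": 0.1707,"drz": 0.098}
    - {"jaw": 1,"x": 0.492,"y": -0.096,"z": 0.1707,"drz": 0.098}
    - {"jaw": 1,"x": 0.492,"y": -0.096,"z": 0.1707,"drz": 0.098}
    - {"jaw": 1,"x": 0.492,"y": -0.096,"z": 0.1707,"drz": 0.098}
    - {"jaw": 1,"x": 0.492,"y": -0.096,"z": 0.1707,"drz": 0.098}
    - {"jaw": 1,"x": 0.492,"y": -0.096,"z": 0.1707,"drz": 0.098}
    - {"jaw": 1,"x": 0.492,"y": -0.096,"z": 0.1707,"drz": 0.098}
    - {"jaw": 1,"x": 0.492,"y": -0.096,"z": 0.1707,"drz": 0.098}
    - {"jaw": 1,"x": 0.492,"y": -0.096,"z": 0.1707,"drz": 0.098}

```text
clock: 1.15
tool_pos: [0.5207, -0.4129, 0.1095]
eef_rot: [1.0, 0.002, -0.0, -0.001]
contact_force: [-0.7, -0.7, 0.4]
opening: 0.999
finger_force: 0.0
```

Request:
handwheel:
  steps:
    - {"jaw": 1}
    - {"jaw": 1}

```text
clock: 1.35
tool_pos: [0.5172, -0.4174, 0.1113]
eef_rot: [1.0, -0.002, -0.0, 0.001]
contact_force: [0.3, 0.0, -0.2]
opening: 0.999
finger_force: 0.0
```

```bash
python3 - <<'E'
from h import *
rel([.519,-.415,.11],np.pi/2)
p,d=snapshot('wrist');np.save('w1.npy',p);cv2.imwrite('pics/w1.png',p[:,:,::-1])
print(w2pix('wrist',[[.519,-.415,.012]]))
E
```

```text
shift [ 0.0018 -0.0025  0.0013]
tool y angle -1.574 tilt zaxis [-0.001  -0.0017 -1.    ]
rz about tool z = -0.004 q7 -1.002
[[252.70988629 186.41732725]]
```

View pics/w1.png

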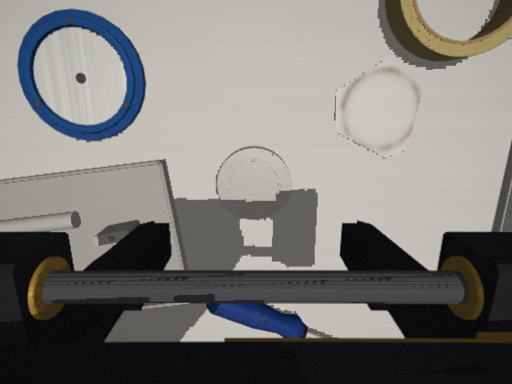

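```bash
python3 - <<'E'
from h import *
f=lambda L,z:[np.round(pix2w('wrist',u,v,z),4)[:2] for u,v in L]
print(f([(216,183),(292,183),(254,146),(254,220)],.012))
print('blue',f([(81,77)],.006),f([(18,73),(146,78),(80,10),(82,140)],.010))
p=np.load('w1.npy')
a=cv2.resize(p[130:240,190:320],None,fx=4,fy=4,interpolation=cv2.INTER_CUBIC); b=cv2.resize(p[0:147,10:157],None,fx=3,fy=3,interpolation=cv2.INTER_CUBIC)
o=np.zeros((441,800,3),np.uint8);o[:440,:441-81]=a[:440,80:440];o[:441,359:800]=b;cv2.imwrite('pics/w1c.png',o[:,:,::-1])
E
```

```text
[array([ 0.5221, -0.3845]), array([ 0.5218, -0.4477]), array([ 0.5526, -0.4162]), array([ 0.4891, -0.4159])]
blue [array([ 0.6055, -0.2825])] [array([ 0.6079, -0.2378]), array([ 0.6045, -0.3339]), array([ 0.6506, -0.2911]), array([ 0.5575, -0.2781])]
```

View pics/w1c.png

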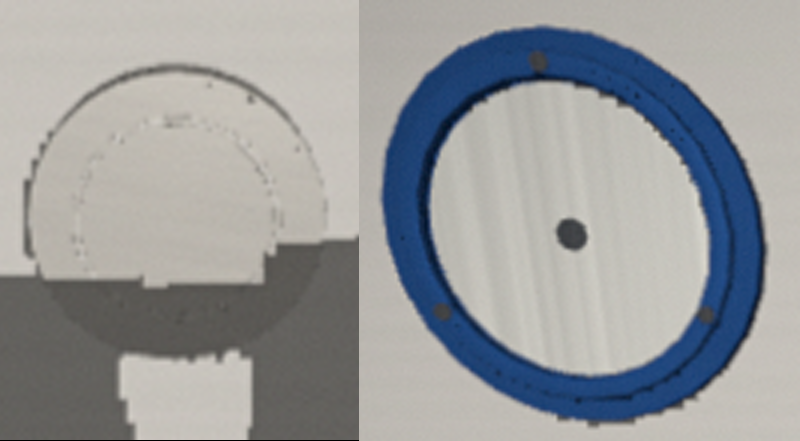

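```bash
python3 - <<'E'
from h import *
print(get_state()['tool_pos'],get_state()['q'])
rel([.5205,-.416,.03],np.pi/2)
E
```

```text
[ 0.51741914 -0.41730103  0.11137734] [ 0.62651081  0.89346314 -0.03441837  1.54040951  0.04361223  0.70801392
 -1.00240662]
shift [ 0.0031 -0.0014  0.0814]
tool y angle -1.574 tilt zaxis [-5.0e-04 -1.5e-03 -1.0e+00]
rz about tool z = -0.003 q7 -1.002
```

Request:
handwheel:
  steps:
    - {"jaw": 1}

```text
clock: 1.5
tool_pos: [0.5181, -0.4166, 0.1113]
eef_rot: [1.0, -0.001, -0.0, 0.0]
contact_force: [-0.0, -0.3, -0.5]
opening: 1.001
finger_force: 0.0
```

In the tool's units: 0.1 m is 0.1333, 0.002 m is 0.0027.

Request:
handwheel:
  steps:
    - {"jaw": 1,"x": 0.0013,"z": 0.04}
    - {"jaw": 1,"x": 0.0027,"z": 0.0933}
    - {"jaw": 1,"x": 0.0027,"z": 0.12}
    - {"jaw": 1,"x": 0.0027,"z": 0.1333}
    - {"jaw": 1,"x": 0.0027,"z": 0.1333}
    - {"jaw": 1,"x": 0.0027,"z": 0.1333}

```text
clock: 2.1
tool_pos: [0.5218, -0.4161, 0.0119]
eef_rot: [1.0, -0.0, 0.001, 0.001]
contact_force: [0.0, -0.4, 0.1]
opening: 0.997
finger_force: 0.0
```

In the tool's units: 0.006 m is 0.008, 0.004 m is 0.0053.

Request:
handwheel:
  steps:
    - {"jaw": 1,"x": -0.0013,"z": 0.0053}
    - {"jaw": 1,"x": -0.0013,"z": 0.008}
    - {"jaw": 1,"x": -0.0013,"z": 0.008}
    - {"jaw": 0.6,"x": -0.0013,"z": 0.008}
    - {"jaw": 0.6,"x": -0.0013,"z": 0.008}
    - {"jaw": 0.6,"x": -0.0013,"z": 0.008}
    - {"jaw": 0.6,"x": -0.0013,"z": 0.008}
  grip_force: 35

```text
clock: 2.8
tool_pos: [0.5203, -0.4155, 0.0048]
eef_rot: [1.0, -0.0, 0.0, 0.0]
contact_force: [0.1, -0.3, -0.3]
opening: 0.68
finger_force: 35.0
```

In the tool's units: -0.0015 m is -0.002.

Request:
handwheel:
  steps:
    - {"jaw": 0.8}
    - {"jaw": 0.8,"z": -0.002}
    - {"jaw": 0.8,"z": -0.002}
    - {"jaw": 0.5,"z": -0.002}
    - {"jaw": 0.5,"z": -0.002}
    - {"jaw": 0.5,"z": -0.002}
  grip_force: 35

```text
clock: 3.4
tool_pos: [0.5202, -0.4153, 0.0063]
eef_rot: [1.0, -0.0, 0.0, 0.0]
contact_force: [-0.2, -0.3, 0.1]
opening: 0.674
finger_force: 35.0
```

Request:
handwheel:
  steps:
    - {"jaw": 0.5,"z": -0.0067}
    - {"jaw": 0.5,"z": -0.0267}
    - {"jaw": 0.5,"z": -0.0533}
    - {"jaw": 0.5,"z": -0.0533}
    - {"jaw": 0.5,"z": -0.0533}

```text
clock: 3.9
tool_pos: [0.5205, -0.4154, 0.0469]
eef_rot: [1.0, -0.0, 0.0, 0.0]
contact_force: [-0.0, 0.5, -2.3]
opening: 0.669
finger_force: 35.0
```

In the tool's units: -0.133 m is -0.1773, 0.0845 m is 0.1127.

Request:
handwheel:
  steps:
    - {"jaw": 0.5,"x": 0.0133,"y": -0.0213}
    - {"jaw": 0.5,"x": 0.04,"y": -0.064}
    - {"jaw": 0.5,"x": 0.0733,"y": -0.116}
    - {"jaw": 0.5,"x": 0.1,"y": -0.1573}
    - {"jaw": 0.5,"x": 0.1107,"y": -0.1733}
    - {"jaw": 0.5,"x": 0.1127,"y": -0.1773}
    - {"jaw": 0.5,"x": 0.1127,"y": -0.1773}
    - {"jaw": 0.5,"x": 0.1127,"y": -0.1773}

```text
clock: 4.7
tool_pos: [0.6028, -0.2852, 0.0459]
eef_rot: [1.0, -0.002, -0.001, 0.001]
contact_force: [0.3, -0.7, -2.4]
opening: 0.673
finger_force: 35.0
```

```bash
python3 - <<'E'
from h import *
c=camera_params('wrist');p,d=snapshot('wrist');s=get_state();print(s['tool_pos'])
cv2.imwrite('pics/w2.png',cv2.resize(p[60:340,90:410],(800,700))[0:600,:,::-1])
t=s['tool_pos']
print('pred disc top', w2pix('wrist',[t+[0,0,.006],[.605,-.2825,.006]],c))
E
```

```text
[ 0.60291655 -0.28523798  0.04603239]
pred disc top [[256.06652339 242.99830675]
 [251.44384311 208.9163146 ]]
```

View pics/w2.png

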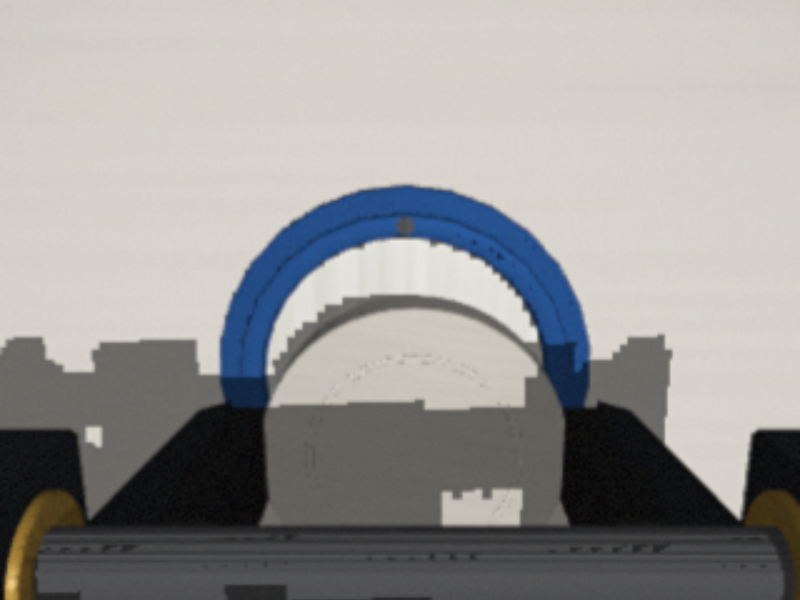

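```bash
python3 - <<'E'
from h import *
t=get_state()['tool_pos'];print(t)
print('disc far edge - tcp',pix2w('wrist',256,183.5,t[2]+.006)-t,'L/R',pix2w('wrist',195.6,236,t[2]+.006)-t,pix2w('wrist',316.4,236,t[2]+.006)-t)
print('stand far outer edge',pix2w('wrist',252,134.4,.006),'inner seat far',pix2w('wrist',252,154.5,.006),'dot far',pix2w('wrist',252,150,.01))
print('L/R',pix2w('wrist',178.4,204,.006),pix2w('wrist',326,204,.006))
rel([.605,-.2825,.03],np.pi/2)
E
```

```text
[ 0.60291655 -0.28523798  0.04603239]
disc far edge - tcp [ 3.08422714e-02 -8.87242740e-05  6.00000000e-03] L/R [0.00400321 0.0300446  0.006     ] [ 0.00372729 -0.03010272  0.006     ]
stand far outer edge [ 0.65263673 -0.28318439  0.006     ] inner seat far [ 0.64042075 -0.28310746  0.006     ] dot far [ 0.64375953 -0.28315981  0.01      ]
L/R [ 0.6086344  -0.23568479  0.006     ] [ 0.60822746 -0.330458    0.006     ]
shift [ 0.0021 -0.0028  0.016 ]
tool y angle -1.574 tilt zaxis [-0.0016 -0.0019 -1.    ]
rz about tool z = -0.004 q7 -1.202
```

In the tool's units: 0.029 m is 0.0387, 0.026 m is 0.0347.

Request:
handwheel:
  steps:
    - {"jaw": 0.5,"z": 0.0107}
    - {"jaw": 0.5,"z": 0.024}
    - {"jaw": 0.5,"z": 0.0347}
    - {"jaw": 0.5,"z": 0.0387}
    - {"jaw": 0.5,"z": 0.0387}

```text
clock: 5.25
tool_pos: [0.6041, -0.282, 0.0162]
eef_rot: [1.0, -0.0, -0.001, -0.0]
contact_force: [-0.4, -0.0, -2.1]
opening: 0.674
finger_force: 35.0
```

Request:
handwheel:
  steps:
    - {"jaw": 0.5,"y": 0.0013,"z": 0.0013}
    - {"jaw": 0.5,"y": 0.0013,"z": 0.0027}
    - {"jaw": 0.5,"y": 0.0013,"z": 0.004}
    - {"jaw": 0.5,"y": 0.0013,"z": 0.0047}
    - {"jaw": 0.5,"y": 0.0013,"z": 0.0047}

```text
clock: 5.75
tool_pos: [0.6048, -0.2832, 0.0138]
eef_rot: [1.0, -0.0, 0.0, 0.0]
contact_force: [-0.4, -0.3, -2.8]
opening: 0.675
finger_force: 35.0
```

In the tool's units: 0.001 m is 0.0013, 0.0005 m is 0.0007.

Request:
handwheel:
  steps:
    - {"jaw": 0.5,"z": 0.0007}
    - {"jaw": 0.5,"z": 0.0013}
    - {"jaw": 0.5,"z": 0.0013}

```text
clock: 6.05
tool_pos: [0.6047, -0.2832, 0.0127]
eef_rot: [1.0, -0.0, -0.0, 0.0]
contact_force: [-0.0, -0.4, -3.4]
opening: 0.675
finger_force: 35.0
```

Request:
handwheel:
  steps:
    - {"jaw": 0.5,"z": 0.0005}
    - {"jaw": 0.5,"z": 0.0009}
    - {"jaw": 0.5,"z": 0.0009}

```text
clock: 6.35
tool_pos: [0.6048, -0.2833, 0.0123]
eef_rot: [1.0, -0.0, 0.0, 0.0]
contact_force: [-0.2, 1.1, -0.7]
opening: 0.674
finger_force: 35.0
```

In the tool's units: -0.1 m is -0.1333, -0.05 m is -0.0667.

Request:
handwheel:
  steps:
    - {"jaw": 0.73}
    - {"jaw": 0.78}
    - {"jaw": 1}
    - {"jaw": 1}
    - {"jaw": 1,"z": -0.0133}
    - {"jaw": 1,"z": -0.0667}
    - {"jaw": 1,"z": -0.1333}
    - {"jaw": 1,"z": -0.1333}
    - {"jaw": 1,"z": -0.1333}

```text
clock: 7.25
tool_pos: [0.6058, -0.2838, 0.1143]
eef_rot: [1.0, -0.0, 0.002, 0.001]
contact_force: [-0.6, 0.6, -1.0]
opening: 0.999
finger_force: 0.0
```

```bash
python3 - <<'E'
from h import *
c=camera_params('wrist');p,d=snapshot('wrist');s=get_state();print(s['tool_pos'])
cv2.imwrite('pics/w3.png',cv2.resize(p[120:250,170:340],None,fx=4,fy=4,interpolation=cv2.INTER_CUBIC)[:,:,::-1])
print(w2pix('wrist',[[.6045,-.283,.018]],c)); np.savez('c3.npz',**c)
E
```

```text
[ 0.60467104 -0.28318792  0.11260725]
[[254.52931301 191.19968651]]
```

View pics/w3.png

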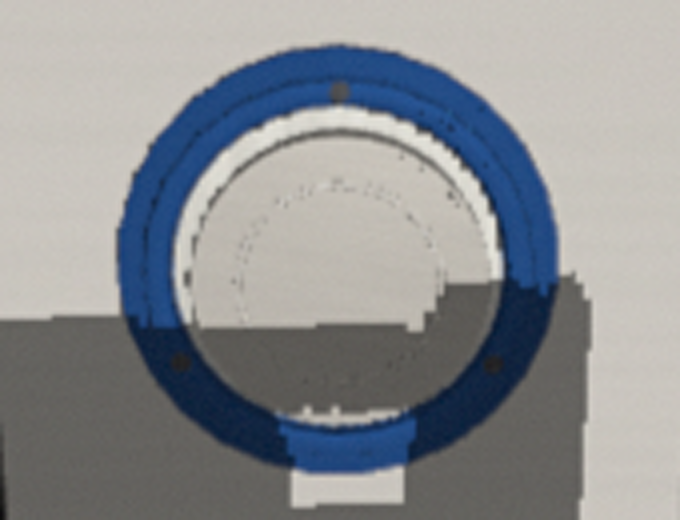

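In the tool's units: -0.485 m is -0.6467, -0.048 m is -0.064.

```bash
python3 - <<'E'
from h import *
c=dict(np.load('c3.npz'));e=[pix2w('w',170+a/4,120+b/4,.018,c)[:2] for a,b in [(190,275),(497,275),(343,133),(343,428)]];print(np.round(e,4))
E
```

```text
[[ 0.6066 -0.2525]
 [ 0.6066 -0.3158]
 [ 0.636  -0.284 ]
 [ 0.5728 -0.284 ]]
```

Request:
handwheel:
  steps:
    - {"jaw": 1,"x": -0.0027,"y": -0.0267}
    - {"jaw": 1,"x": -0.064,"y": -0.6467}
    - {"jaw": 1,"x": -0.064,"y": -0.6467}
    - {"jaw": 1,"x": -0.064,"y": -0.6467}
    - {"jaw": 1,"x": -0.064,"y": -0.6467}
    - {"jaw": 1,"x": -0.064,"y": -0.6467}
    - {"jaw": 1,"x": -0.064,"y": -0.6467}
    - {"jaw": 1,"x": -0.064,"y": -0.6467}
    - {"jaw": 1,"x": -0.064,"y": -0.6467}
    - {"jaw": 1,"x": -0.064,"y": -0.6467}

```text
clock: 8.3
tool_pos: [0.5569, 0.1862, 0.1106]
eef_rot: [1.0, -0.0, -0.001, 0.001]
contact_force: [0.6, 0.4, -0.0]
opening: 1.002
finger_force: 0.0
```

Request:
handwheel:
  steps:
    - {"jaw": 1,"y": -0.0267}
    - {"jaw": 1,"y": -0.0267}
    - {"jaw": 1,"y": -0.0267}
    - {"jaw": 1,"y": -0.0267}

```text
clock: 8.7
tool_pos: [0.5585, 0.2015, 0.1115]
eef_rot: [1.0, -0.002, -0.001, 0.001]
contact_force: [-0.1, -0.6, 0.2]
opening: 0.994
finger_force: 0.0
```

```bash
python3 - <<'E'
from h import *
c=camera_params('wrist');p,d=snapshot('wrist');s=get_state();print(s['tool_pos']); np.savez('c4.npz',**c)
cv2.imwrite('pics/w4.png',cv2.resize(p[0:300],(800,469),interpolation=cv2.INTER_CUBIC)[:,:,::-1])
print(w2pix('wrist',[[.557,.202,.0175]],c))
E
```

```text
[0.55870481 0.20152997 0.11163669]
[[254.72921042 191.68349058]]
```

View pics/w4.png

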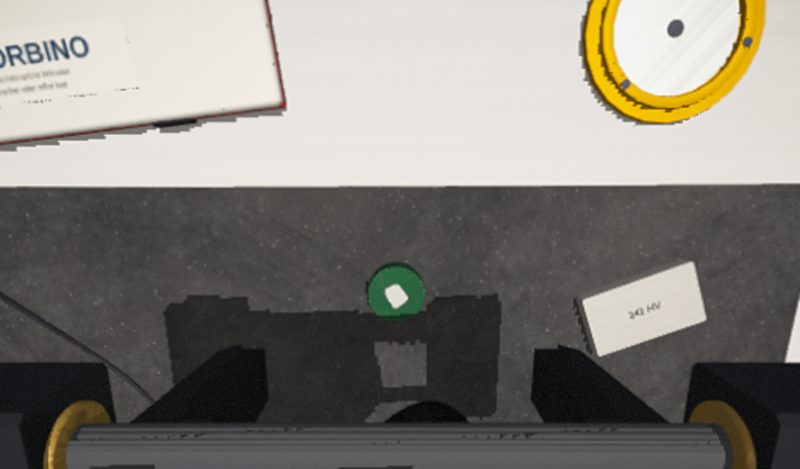

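```bash
python3 - <<'E'
from h import *
c=dict(np.load('c4.npz'));k=1.5625
e=[pix2w('w',a/k,b/k,.0175,c)[:2] for a,b in [(396.5,293),(368,293),(425,293),(396.5,268),(396.5,319)]];print(np.round(e,4))
print(pix2w('w',676/k,29/k,.006,c))
rel([e[0][0],e[0][1],.03])
E
```

```text
[[0.5605 0.2028]
 [0.5606 0.2177]
 [0.5605 0.1879]
 [0.5739 0.2027]
 [0.5463 0.2028]]
[0.68637791 0.06981172 0.006     ]
shift [ 0.0019 -0.0014  0.0816]
tool y angle -1.575 tilt zaxis [-7.0e-04 -2.2e-03 -1.0e+00]
```

In the tool's units: 0.104 m is 0.1387, 0.002 m is 0.0027.

Request:
handwheel:
  steps:
    - {"jaw": 0.7,"x": 0.0013,"y": -0.0013,"z": 0.04}
    - {"jaw": 0.6,"x": 0.0027,"y": -0.0013,"z": 0.0933}
    - {"jaw": 0.6,"x": 0.0027,"y": -0.0013,"z": 0.1267}
    - {"jaw": 0.6,"x": 0.0027,"y": -0.0013,"z": 0.136}
    - {"jaw": 0.6,"x": 0.0027,"y": -0.0013,"z": 0.1387}
    - {"jaw": 0.6,"x": 0.0027,"y": -0.0013,"z": 0.1387}
    - {"jaw": 0.6,"x": 0.0027,"y": -0.0013,"z": 0.1387}
  grip_force: 12

```text
clock: 9.45
tool_pos: [0.5617, 0.2056, 0.0094]
eef_rot: [1.0, -0.0, 0.001, -0.0]
contact_force: [0.6, -0.5, -0.3]
opening: 0.598
finger_force: 0.0
```

In the tool's units: 0.003 m is 0.004, 0.0025 m is 0.0033.

Request:
handwheel:
  steps:
    - {"jaw": 0.6,"x": -0.0013,"y": 0.0033,"z": 0.0013}
    - {"jaw": 0.6,"x": -0.0013,"y": 0.0033,"z": 0.0027}
    - {"jaw": 0.6,"x": -0.0013,"y": 0.0033,"z": 0.004}
    - {"jaw": 0.2,"x": -0.0013,"y": 0.0033,"z": 0.004}
    - {"jaw": 0.2,"x": -0.0013,"y": 0.0033,"z": 0.004}
    - {"jaw": 0.2,"x": -0.0013,"y": 0.0033,"z": 0.004}
    - {"jaw": 0.2,"x": -0.0013,"y": 0.0033,"z": 0.004}
  grip_force: 12

```text
clock: 10.15
tool_pos: [0.5595, 0.2031, 0.005]
eef_rot: [1.0, -0.0, -0.0, 0.0]
contact_force: [-0.8, -0.8, -0.1]
opening: 0.33
finger_force: 12.0
```

In the tool's units: 0.35 m is 0.4667, -0.08 m is -0.1067.

Request:
handwheel:
  steps:
    - {"jaw": 0.2,"z": -0.0133}
    - {"jaw": 0.2,"z": -0.04}
    - {"jaw": 0.2,"x": 0.0027,"y": 0.02,"z": -0.08}
    - {"jaw": 0.2,"x": 0.0067,"y": 0.0667,"z": -0.1067}
    - {"jaw": 0.2,"x": 0.012,"y": 0.1333,"z": -0.1067}
    - {"jaw": 0.2,"x": 0.0187,"y": 0.2,"z": -0.1067}
    - {"jaw": 0.2,"x": 0.024,"y": 0.2667,"z": -0.1067}
    - {"jaw": 0.2,"x": 0.0307,"y": 0.3333,"z": -0.1067}
    - {"jaw": 0.2,"x": 0.036,"y": 0.4,"z": -0.1067}
    - {"jaw": 0.2,"x": 0.0427,"y": 0.4667,"z": -0.1067}

```text
clock: 11.15
tool_pos: [0.5913, -0.148, 0.0858]
eef_rot: [1.0, -0.0, 0.0, 0.0]
contact_force: [0.7, -0.7, -0.8]
opening: 0.325
finger_force: 12.0
```

Request:
handwheel:
  steps:
    - {"jaw": 0.2,"x": 0.0067,"y": 0.0667}
    - {"jaw": 0.2,"x": 0.012,"y": 0.1267}
    - {"jaw": 0.2,"x": 0.016,"y": 0.1667}
    - {"jaw": 0.2,"x": 0.016,"y": 0.18}
    - {"jaw": 0.2,"x": 0.016,"y": 0.1827}
    - {"jaw": 0.2,"x": 0.016,"y": 0.1827}
    - {"jaw": 0.2,"x": 0.016,"y": 0.1827}

```text
clock: 11.85
tool_pos: [0.6039, -0.2794, 0.0851]
eef_rot: [1.0, 0.002, -0.0, -0.001]
contact_force: [-0.1, 0.4, -0.1]
opening: 0.327
finger_force: 12.0
```

```bash
python3 - <<'E'
from h import *
c=camera_params('wrist');p,d=snapshot('wrist');s=get_state();print(s['tool_pos']); np.savez('c5.npz',**c)
cv2.imwrite('pics/w5.png',cv2.resize(p[110:260,170:340],None,fx=4,fy=4,interpolation=cv2.INTER_CUBIC)[:,:,::-1])
rel([.6037,-.2841,.03])
E
```

```text
[ 0.6038743  -0.27969722  0.0850954 ]
shift [-0.0002  0.0045  0.0551]
tool y angle -1.568 tilt zaxis [-1.0e-04  1.8e-03 -1.0e+00]
```

View pics/w5.png

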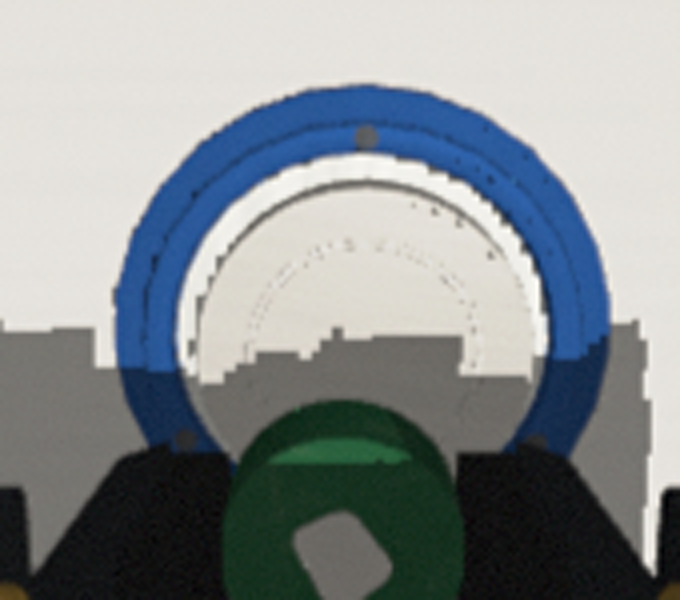

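```bash
python3 - <<'E'
from h import *
c=dict(np.load('c5.npz'));t=np.array([.60387,-.2797,.0851])
print(pix2w('w',255.7,219.5,t[2]+.0125,c)-t)
f=lambda a,b,z:np.round(pix2w('w',170+a/4,110+b/4,z,c),4)
print('disc',f(195,350,.018),f(536,350,.018),f(366,190,.018)-[.031,0,0]); print('sp LR',f(224,530,t[2]+.0125)-t,f(464,530,t[2]+.0125)-t, 'bottom far',f(343,400,t[2]-.0025)-t)
E
```

```text
[0.01510201 0.00048299 0.0125    ]
disc [ 0.6055 -0.2522  0.018 ] [ 0.6057 -0.3146  0.018 ] [ 0.6041 -0.2832  0.018 ]
sp LR [0.00333 0.0146  0.0125 ] [ 0.00343 -0.014    0.0125 ] bottom far [ 0.01453  0.0005  -0.0025 ]
```

In the tool's units: 0.058 m is 0.0773, 0.056 m is 0.0747.

Request:
handwheel:
  steps:
    - {"jaw": 0.2,"z": 0.0133}
    - {"jaw": 0.2,"z": 0.04}
    - {"jaw": 0.2,"z": 0.064}
    - {"jaw": 0.2,"z": 0.0747}
    - {"jaw": 0.2,"z": 0.0773}
    - {"jaw": 0.2,"z": 0.0773}
    - {"jaw": 0.2,"z": 0.0773}

```text
clock: 12.6
tool_pos: [0.6039, -0.283, 0.0277]
eef_rot: [1.0, -0.0, 0.001, 0.0]
contact_force: [0.2, -0.3, -0.1]
opening: 0.33
finger_force: 12.0
```

In the tool's units: 0.006 m is 0.008, 0.0055 m is 0.0073.

Request:
handwheel:
  steps:
    - {"jaw": 0.2,"x": 0.0007,"y": 0.0009,"z": 0.0027}
    - {"jaw": 0.2,"x": 0.0007,"y": 0.0009,"z": 0.0053}
    - {"jaw": 0.2,"x": 0.0007,"y": 0.0009,"z": 0.0073}
    - {"jaw": 0.2,"x": 0.0007,"y": 0.0009,"z": 0.008}
    - {"jaw": 0.2,"x": 0.0007,"y": 0.0009,"z": 0.008}

```text
clock: 13.1
tool_pos: [0.6038, -0.2833, 0.0209]
eef_rot: [1.0, -0.0, -0.0, -0.0]
contact_force: [-0.4, 1.0, 0.2]
opening: 0.33
finger_force: 12.0
```

In the tool's units: 0.0006 m is 0.0008, 0.0003 m is 0.0004.

Request:
handwheel:
  steps:
    - {"jaw": 0.2,"z": 0.0004}
    - {"jaw": 0.2,"z": 0.0008}
    - {"jaw": 0.2,"z": 0.0008}

```text
clock: 13.4
tool_pos: [0.6039, -0.2834, 0.0205]
eef_rot: [1.0, -0.0, 0.0, 0.0]
contact_force: [-0.5, 0.3, 1.1]
opening: 0.326
finger_force: 12.0
```

In the tool's units: -0.092 m is -0.1227, -0.05 m is -0.0667.

Request:
handwheel:
  steps:
    - {"jaw": 0.38}
    - {"jaw": 0.42}
    - {"jaw": 0.6}
    - {"jaw": 0.6,"z": -0.0133}
    - {"jaw": 0.7,"z": -0.0667}
    - {"jaw": 0.8,"z": -0.1227}
    - {"jaw": 1,"z": -0.1227}
    - {"jaw": 1,"z": -0.1227}

```text
clock: 14.2
tool_pos: [0.6046, -0.2838, 0.1143]
eef_rot: [1.0, -0.0, 0.001, 0.001]
contact_force: [0.0, 0.7, -1.6]
opening: 0.94
finger_force: 0.0
```

```bash
python3 - <<'E'
from h import *
c=camera_params('wrist');p,d=snapshot('wrist');s=get_state();print(s['tool_pos']); np.savez('c6.npz',**c)
cv2.imwrite('pics/w6.png',cv2.resize(p[120:250,170:340],None,fx=4,fy=4,interpolation=cv2.INTER_CUBIC)[:,:,::-1])
print(w2pix('wrist',[[.6043,-.2837,.033]],c))
E
```

```text
[ 0.60359239 -0.28329425  0.1127816 ]
[[255.41723848 195.04126415]]
```

View pics/w6.png

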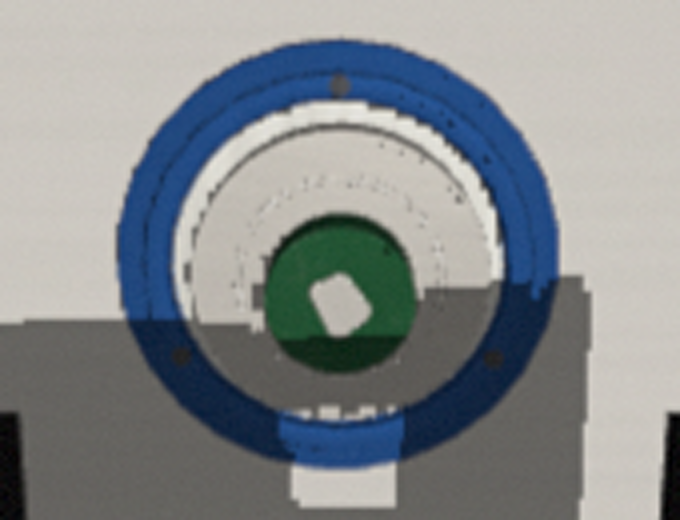

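In the tool's units: -0.644 m is -0.8587, -0.166 m is -0.2213.

```bash
python3 - <<'E'
from h import *
c=dict(np.load('c6.npz'))
f=lambda a,b,z:np.round(pix2w('w',170+a/4,120+b/4,z,c),4)
print('spec',f(265,298,.033),f(416,298,.033),f(340,374,.033)+[.015,0,0]); print('disc',f(190,275,.018),f(499,275,.018),f(343,128,.018)-[.031,0,0],f(343,423,.018)+[.031,0,0])
E
```

```text
spec [ 0.6047 -0.2688  0.033 ] [ 0.6047 -0.2982  0.033 ] [ 0.6041 -0.2834  0.033 ]
disc [ 0.6054 -0.2525  0.018 ] [ 0.6053 -0.3162  0.018 ] [ 0.6048 -0.284   0.018 ] [ 0.6037 -0.284   0.018 ]
```

Request:
handwheel:
  steps:
    - {"jaw": 1,"x": -0.0067,"y": -0.0267}
    - {"jaw": 1,"x": -0.2213,"y": -0.8587}
    - {"jaw": 1,"x": -0.2213,"y": -0.8587}
    - {"jaw": 1,"x": -0.2213,"y": -0.8587}
    - {"jaw": 1,"x": -0.2213,"y": -0.8587}
    - {"jaw": 1,"x": -0.2213,"y": -0.8587}
    - {"jaw": 1,"x": -0.2213,"y": -0.8587}
    - {"jaw": 1,"x": -0.2213,"y": -0.8587}
    - {"jaw": 1,"x": -0.2213,"y": -0.8587}
    - {"jaw": 1,"x": -0.2213,"y": -0.8587}

```text
clock: 15.25
tool_pos: [0.4848, 0.1738, 0.1113]
eef_rot: [1.0, -0.0, -0.001, 0.001]
contact_force: [0.7, 0.3, -1.1]
opening: 1.001
finger_force: 0.0
```

In the tool's units: -0.188 m is -0.2507, -0.049 m is -0.0653.

Request:
handwheel:
  steps:
    - {"jaw": 1,"x": -0.016,"y": -0.064}
    - {"jaw": 1,"x": -0.032,"y": -0.1253}
    - {"jaw": 1,"x": -0.048,"y": -0.1867}
    - {"jaw": 1,"x": -0.0613,"y": -0.2333}
    - {"jaw": 1,"x": -0.0653,"y": -0.2507}
    - {"jaw": 1,"x": -0.0653,"y": -0.2507}
    - {"jaw": 1,"x": -0.0653,"y": -0.2507}

```text
clock: 15.95
tool_pos: [0.438, 0.3577, 0.1118]
eef_rot: [1.0, -0.001, -0.0, 0.002]
contact_force: [0.6, -1.4, -0.4]
opening: 1.0
finger_force: 0.0
```

```bash
python3 - <<'E'
from h import *
c=camera_params('wrist');p,d=snapshot('wrist');s=get_state();print(s['tool_pos'],s['q'][6]); np.savez('c7.npz',**c,t=s['tool_pos'])
cv2.imwrite('pics/w7.png',cv2.resize(p[120:250,170:340],None,fx=4,fy=4,interpolation=cv2.INTER_CUBIC)[:,:,::-1])
print(w2pix('wrist',[[.438,.361,.0245]],c))
E
```

```text
[0.43844166 0.35718584 0.1120278 ] -2.105246385775084
[[251.24424564 192.18652996]]
```

View pics/w7.png

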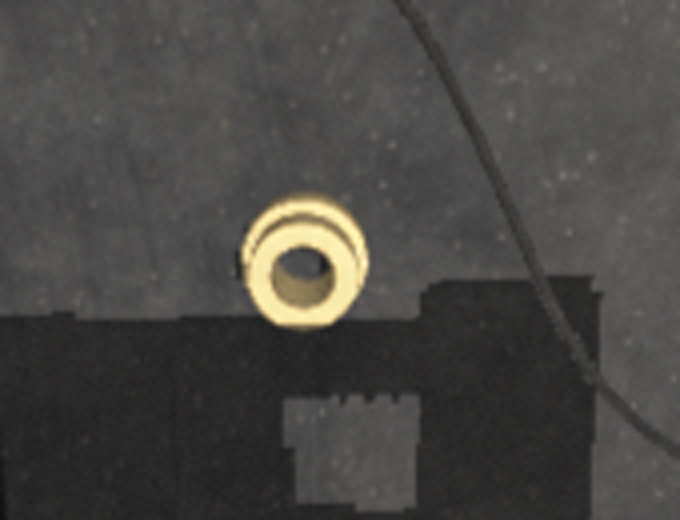

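```bash
python3 - <<'E'
from h import *
c=dict(np.load('c7.npz'))
f=lambda a,b,z:np.round(pix2w('w',170+a/4,120+b/4,z,c),4)
print(f(303,275,.0245),f(249,275,.0245),f(357,275,.0245),f(303,222,.0245),f(303,328,.0245),'base',f(244,250,.012),f(369,250,.012)); print(get_state()['tool_pos'])
E
```

```text
[0.4409 0.3653 0.0245] [0.4409 0.3761 0.0245] [0.4408 0.3546 0.0245] [0.4516 0.3652 0.0245] [0.4298 0.3655 0.0245] base [0.4429 0.3779 0.012 ] [0.4428 0.3519 0.012 ]
[0.43844166 0.35718584 0.1120278 ]
```

Request:
handwheel:
  steps:
    - {"jaw": 0.6,"z": 0.0267}
    - {"jaw": 0.5,"z": 0.0667}
    - {"jaw": 0.5,"z": 0.08}
    - {"jaw": 0.5,"z": 0.08}

```text
clock: 16.4
tool_pos: [0.4375, 0.3577, 0.0512]
eef_rot: [1.0, -0.001, -0.001, 0.002]
contact_force: [-0.2, 0.6, -0.6]
opening: 0.661
finger_force: 0.0
```

In the tool's units: 0.037 m is 0.0493, -0.0075 m is -0.01.

Request:
handwheel:
  steps:
    - {"jaw": 0.5,"x": 0.0044,"y": -0.01,"z": 0.0027}
    - {"jaw": 0.5,"x": 0.0044,"y": -0.01,"z": 0.0267}
    - {"jaw": 0.5,"x": 0.0044,"y": -0.01,"z": 0.044}
    - {"jaw": 0.5,"x": 0.0044,"y": -0.01,"z": 0.0493}
    - {"jaw": 0.5,"x": 0.0044,"y": -0.01,"z": 0.0493}
    - {"jaw": 0.5,"x": 0.0044,"y": -0.01,"z": 0.0493}
  grip_force: 15

```text
clock: 17.0
tool_pos: [0.4412, 0.3679, 0.0159]
eef_rot: [1.0, -0.0, 0.0, -0.0]
contact_force: [0.2, -0.5, 0.5]
opening: 0.501
finger_force: 0.0
```

In the tool's units: 0.0022 m is 0.0029, 0.0015 m is 0.002.

Request:
handwheel:
  steps:
    - {"jaw": 0.5,"y": 0.0029,"z": 0.0013}
    - {"jaw": 0.5,"y": 0.0029,"z": 0.002}
    - {"jaw": 0.5,"y": 0.0029,"z": 0.002}
    - {"jaw": 0.1,"y": 0.0029,"z": 0.002}
    - {"jaw": 0.1,"y": 0.0029,"z": 0.002}
    - {"jaw": 0.1,"y": 0.0029,"z": 0.002}
    - {"jaw": 0.1,"y": 0.0029,"z": 0.002}
  grip_force: 15

```text
clock: 17.7
tool_pos: [0.4408, 0.3657, 0.0139]
eef_rot: [1.0, -0.0, -0.0, 0.0]
contact_force: [-0.4, 0.2, 0.7]
opening: 0.238
finger_force: 15.0
```

In the tool's units: 0.317 m is 0.4227, -0.09 m is -0.12.

Request:
handwheel:
  steps:
    - {"jaw": 0.1,"z": -0.0133}
    - {"jaw": 0.1,"z": -0.0467}
    - {"jaw": 0.1,"x": 0.0027,"y": 0.0133,"z": -0.0933}
    - {"jaw": 0.1,"x": 0.0133,"y": 0.0533,"z": -0.12}
    - {"jaw": 0.1,"x": 0.028,"y": 0.1133,"z": -0.1267}
    - {"jaw": 0.1,"x": 0.044,"y": 0.1733,"z": -0.1267}
    - {"jaw": 0.1,"x": 0.06,"y": 0.236,"z": -0.1267}
    - {"jaw": 0.1,"x": 0.076,"y": 0.2987,"z": -0.1267}
    - {"jaw": 0.1,"x": 0.0907,"y": 0.36,"z": -0.1267}
    - {"jaw": 0.1,"x": 0.1067,"y": 0.4227,"z": -0.1267}

```text
clock: 18.7
tool_pos: [0.521, 0.0468, 0.1096]
eef_rot: [1.0, 0.0, 0.0, 0.0]
contact_force: [0.4, -0.6, -0.3]
opening: 0.233
finger_force: 15.0
```

Request:
handwheel:
  steps:
    - {"jaw": 0.1,"x": 0.016,"y": 0.0627}
    - {"jaw": 0.1,"x": 0.032,"y": 0.1253}
    - {"jaw": 0.1,"x": 0.048,"y": 0.1867}
    - {"jaw": 0.1,"x": 0.0627,"y": 0.2493}
    - {"jaw": 0.1,"x": 0.0787,"y": 0.312}
    - {"jaw": 0.1,"x": 0.0933,"y": 0.3733}
    - {"jaw": 0.1,"x": 0.104,"y": 0.416}
    - {"jaw": 0.1,"x": 0.1093,"y": 0.4373}
    - {"jaw": 0.1,"x": 0.1111,"y": 0.4427}
    - {"jaw": 0.1,"x": 0.1111,"y": 0.4427}

```text
clock: 19.7
tool_pos: [0.6037, -0.2833, 0.1091]
eef_rot: [1.0, -0.0, -0.0, -0.0]
contact_force: [0.1, 0.2, -0.8]
opening: 0.234
finger_force: 15.0
```

Request:
handwheel:
  steps:
    - {"jaw": 0.1,"z": 0.0267}
    - {"jaw": 0.1,"z": 0.0467}
    - {"jaw": 0.1,"z": 0.0467}
    - {"jaw": 0.1,"z": 0.0467}

```text
clock: 20.1
tool_pos: [0.6038, -0.2822, 0.0737]
eef_rot: [1.0, 0.001, -0.001, -0.0]
contact_force: [-0.6, -0.7, -1.5]
opening: 0.235
finger_force: 15.0
```

```bash
python3 - <<'E'
from h import *
c=camera_params('wrist');p,d=snapshot('wrist');s=get_state();print(s['tool_pos']); np.savez('c8.npz',**c,t=s['tool_pos'])
cv2.imwrite('pics/w8.png',cv2.resize(p[130:280,170:340],None,fx=4,fy=4,interpolation=cv2.INTER_CUBIC)[:,:,::-1])
rel([.6041,-.2835,.0444],np.pi/2)
E
```

```text
[ 0.60429276 -0.28276733  0.07427333]
shift [-0.0002  0.0007  0.0299]
tool y angle -1.57 tilt zaxis [ 2.e-04  0.e+00 -1.e+00]
rz about tool z = 0.001 q7 -1.227
```

View pics/w8.png

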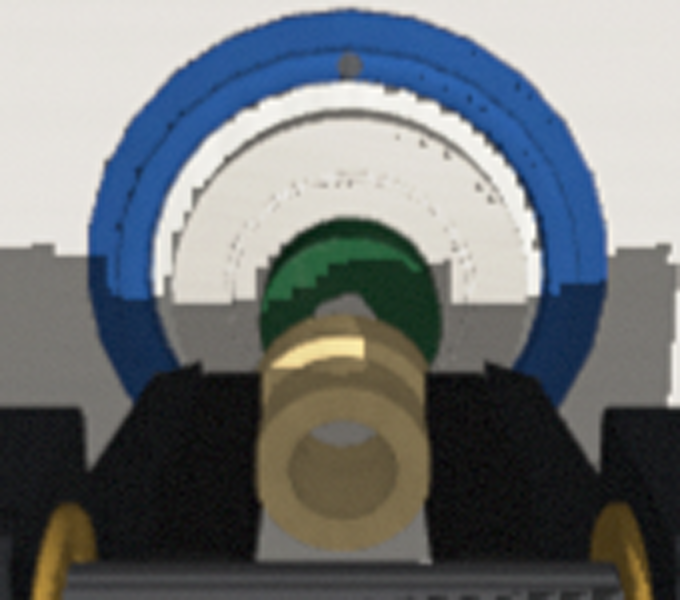

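The rows are not in the units I measure in: shifts go in shares of 0.75 m and turns go in shares of pi rad. I convert before sending: 0.025 m is 0.0333, 0.024 m is 0.032.

```bash
python3 - <<'E'
from h import *
c=dict(np.load('c8.npz'));t=c['t']
f=lambda a,b,z:np.round(pix2w('w',170+a/4,130+b/4,z,c),4)
z=t[2]+.0106
print('collar-tcp',f(344,388,z)-t,f(344,550,z)-t,f(257,460,z)-t,f(431,460,z)-t)
print('spec',f(260,310,.033),f(442,310,.033),f(351,240,.033)-[.015,0,0])
E
```

```text
collar-tcp [0.01040724 0.00056733 0.01062667] [-0.01109276  0.00056733  0.01062667] [0.00100724 0.01106733 0.01062667] [ 0.00100724 -0.00993267  0.01062667]
spec [ 0.6068 -0.2687  0.033 ] [ 0.6068 -0.2981  0.033 ] [ 0.6035 -0.2834  0.033 ]
```

Request:
handwheel:
  steps:
    - {"jaw": 0.1,"z": 0.0133}
    - {"jaw": 0.1,"z": 0.0253}
    - {"jaw": 0.1,"z": 0.032}
    - {"jaw": 0.1,"z": 0.0333}
    - {"jaw": 0.1,"z": 0.0333}

```text
clock: 20.65
tool_pos: [0.6038, -0.2834, 0.0485]
eef_rot: [1.0, -0.0, -0.0, -0.0]
contact_force: [-0.3, 0.4, -0.5]
opening: 0.241
finger_force: 15.0
```

In the tool's units: 0.0035 m is 0.0047, 0.0004 m is 0.0005.

Request:
handwheel:
  steps:
    - {"jaw": 0.1,"x": 0.0004,"y": 0.0005,"z": 0.002}
    - {"jaw": 0.1,"x": 0.0004,"y": 0.0005,"z": 0.004}
    - {"jaw": 0.1,"x": 0.0004,"y": 0.0005,"z": 0.0047}
    - {"jaw": 0.1,"x": 0.0004,"y": 0.0005,"z": 0.0047}

```text
clock: 21.05
tool_pos: [0.6043, -0.2838, 0.0454]
eef_rot: [1.0, -0.0, 0.0, 0.0]
contact_force: [0.3, 0.5, -1.2]
opening: 0.234
finger_force: 15.0
```

In the tool's units: 0.0006 m is 0.0008, 0.0003 m is 0.0004.

Request:
handwheel:
  steps:
    - {"jaw": 0.1,"z": 0.0004}
    - {"jaw": 0.1,"z": 0.0008}
    - {"jaw": 0.1,"z": 0.0008}

```text
clock: 21.35
tool_pos: [0.6043, -0.2838, 0.0448]
eef_rot: [1.0, -0.0, 0.0, 0.0]
contact_force: [-0.7, 0.3, -0.3]
opening: 0.237
finger_force: 15.0
```

In the tool's units: 0.0005 m is 0.0007, 0.0003 m is 0.0004.

Request:
handwheel:
  steps:
    - {"jaw": 0.1,"z": 0.0004}
    - {"jaw": 0.1,"z": 0.0007}
    - {"jaw": 0.1,"z": 0.0007}

```text
clock: 21.65
tool_pos: [0.6043, -0.2838, 0.0445]
eef_rot: [1.0, -0.0, 0.0, 0.0]
contact_force: [0.3, 0.9, 0.3]
opening: 0.232
finger_force: 15.0
```

In the tool's units: 0.0003 m is 0.0004.

Request:
handwheel:
  steps:
    - {"jaw": 0.1,"z": 0.0004}
    - {"jaw": 0.1,"z": 0.0004}

```text
clock: 21.85
tool_pos: [0.6044, -0.2838, 0.0444]
eef_rot: [1.0, -0.0, 0.0, 0.0]
contact_force: [-0.8, 0.6, 3.3]
opening: 0.234
finger_force: 15.0
```

Contact confirmed (3 N). Release, rise, check.

In the tool's units: -0.068 m is -0.0907, -0.03 m is -0.04.

Request:
handwheel:
  steps:
    - {"jaw": 0.1,"z": -0.0004}
    - {"jaw": 0.28,"z": -0.0004}
    - {"jaw": 0.33,"z": -0.0004}
    - {"jaw": 0.6,"z": -0.0004}
    - {"jaw": 0.6,"z": -0.0004}
    - {"jaw": 0.7,"z": -0.04}
    - {"jaw": 1,"z": -0.0907}
    - {"jaw": 1,"z": -0.0907}
    - {"jaw": 1,"z": -0.0907}

```text
clock: 22.75
tool_pos: [0.6048, -0.284, 0.1129]
eef_rot: [1.0, -0.0, 0.001, 0.0]
contact_force: [0.1, -0.2, -0.6]
opening: 0.853
finger_force: 0.0
```

```bash
python3 - <<'E'
from h import *
c=camera_params('wrist');p,d=snapshot('wrist');s=get_state();print(s['tool_pos']); np.savez('c9.npz',**c,t=s['tool_pos'])
cv2.imwrite('pics/w9.png',cv2.resize(p[120:250,170:340],None,fx=4,fy=4,interpolation=cv2.INTER_CUBIC)[:,:,::-1])
rel([.437,.069,.112],np.pi/2)
E
```

```text
[ 0.6038768  -0.28356691  0.11169005]
shift [-1.669e-01 -3.526e-01 -1.000e-04]
tool y angle -1.571 tilt zaxis [-7.e-04  3.e-04 -1.e+00]
rz about tool z = -0.0 q7 -1.224
```

View pics/w9.png

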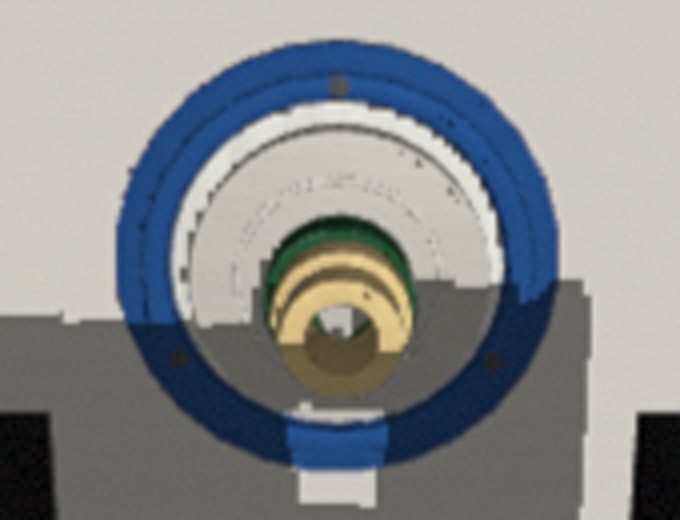

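In the tool's units: -0.3526 m is -0.4701, -0.018 m is -0.024.

```bash
cat >> h.py <<'E'
def top_at(xy,z,r,tol=.004,save=None):
    "centre and size of the face at height z near xy, from the wrist depth picture"
    c=camera_params('wrist');p,d=snapshot('wrist')
    if save: np.savez(save,p=p,d=d,**c)
    v,u=np.mgrid[0:384,0:512]
    K=np.array([[c['fx'],0,c['cx']],[0,c['fy'],c['cy']],[0,0,1.]])
    n=cv2.undistortPoints(np.stack([u,v],-1).reshape(-1,1,2).astype(np.float32),K,np.array([c['k1'],0,0,0.])).reshape(384,512,2)
    Pc=np.dstack([n*d[...,None],d]); Rm=cv2.Rodrigues(c['rvec'])[0]
    W=(Pc-c['tvec'].ravel())@Rm
    m=(d>0)&(abs(W[...,2]-z)<tol)&(np.hypot(W[...,0]-xy[0],W[...,1]-xy[1])<1.6*r)
    k,lab,st,_=cv2.connectedComponentsWithStats(m.astype(np.uint8)); i=1+np.argmax(st[1:,4]); q=W[lab==i]
    (cx,cy),rr=cv2.minEnclosingCircle(q[:,:2].astype(np.float32)*1000)
    lo,hi=np.percentile(q[:,:2],[.5,99.5],axis=0)
    print('n',len(q),'mean',np.round(q.mean(0),4),'mid',np.round((lo+hi)/2,4),'size',np.round(hi-lo,4),'encl',round(cx,1),round(cy,1),round(rr,1),'tcp',np.round(get_state()['tool_pos'],4))
E
```

Request:
handwheel:
  steps:
    - {"jaw": 1,"x": -0.0107,"y": -0.024}
    - {"jaw": 1,"x": -0.2227,"y": -0.4701}
    - {"jaw": 1,"x": -0.2227,"y": -0.4701}
    - {"jaw": 1,"x": -0.2227,"y": -0.4701}
    - {"jaw": 1,"x": -0.2227,"y": -0.4701}
    - {"jaw": 1,"x": -0.2227,"y": -0.4701}
    - {"jaw": 1,"x": -0.2227,"y": -0.4701}
    - {"jaw": 1,"x": -0.2227,"y": -0.4701}
    - {"jaw": 1,"x": -0.2227,"y": -0.4701}
    - {"jaw": 1,"x": -0.2227,"y": -0.4701}

```text
clock: 23.8
tool_pos: [0.4347, 0.0723, 0.111]
eef_rot: [1.0, 0.003, -0.002, -0.0]
contact_force: [-0.1, 0.4, 0.4]
opening: 1.002
finger_force: 0.0
```

Request:
handwheel:
  steps:
    - {"jaw": 1}
    - {"jaw": 1}

```text
clock: 24.0
tool_pos: [0.4379, 0.0673, 0.1116]
eef_rot: [1.0, -0.001, -0.0, 0.001]
contact_force: [-0.5, -0.9, 0.4]
opening: 0.998
finger_force: 0.0
```

```bash
python3 - <<'E'
from h import *
top_at([.437,.069],.0145,.025,save='s1.npz')
p=np.load('s1.npz')['p'].astype(int); u,v=map(int,w2pix('wrist',[[.437,.069,.0145]])[0]); g=p.mean(2)
print(u,v,g[v,u-45:u+46:2].astype(int),g[v-45:v+46:2,u].astype(int))
E
```

```text
n 2781 mean [0.4403 0.0707 0.015 ] mid [0.4397 0.0706] size [0.0482 0.0472] encl 439.4 70.7 25.1 tcp [0.4379 0.0671 0.1117]
253 190 [ 73  74  78  81  81  71  76 226 226 227 225 227 216 227 228 226 228 226
 227 226 226 228 229 225 227 228 229 228 227 227 228 225 221 229 228 229
 195  54  45  42  43  42  39  36  40  33] [ 78  81  75  74  76  89 164 235 233 233 233 230 231 232 233 232 231 229
 228 227 227 228 227 227 226 226 227 228 123 117 116 121 115 116 115 103
  35  53  81  80  76  77  78  76  75  78]
```

In the tool's units: 0.097 m is 0.1293, 0.07 m is 0.0933.

Request:
handwheel:
  steps:
    - {"jaw": 1,"x": 0.0013,"y": -0.0027,"z": 0.04}
    - {"jaw": 0.9,"x": 0.002,"y": -0.004,"z": 0.0933}
    - {"jaw": 0.9,"x": 0.002,"y": -0.004,"z": 0.1227}
    - {"jaw": 0.9,"x": 0.002,"y": -0.004,"z": 0.1293}
    - {"jaw": 0.9,"x": 0.002,"y": -0.004,"z": 0.1293}
    - {"jaw": 0.9,"x": 0.002,"y": -0.004,"z": 0.1293}
  grip_force: 30

```text
clock: 24.65
tool_pos: [0.4451, 0.0713, 0.0194]
eef_rot: [1.0, -0.002, -0.006, 0.001]
contact_force: [-0.5, 0.1, 0.0]
opening: 0.903
finger_force: 0.0
```

Request:
handwheel:
  steps:
    - {"jaw": 0.9}
    - {"jaw": 0.9}
    - {"jaw": 0.9}

```text
clock: 24.95
tool_pos: [0.4448, 0.0723, 0.02]
eef_rot: [1.0, -0.0, -0.006, 0.001]
contact_force: [0.6, 0.4, 0.6]
opening: 0.896
finger_force: 0.0
```

```bash
python3 -c "
from h import *
rel([.4395,.0707,.009],np.pi/2);print(np.round(get_state()['q'],2),get_state()['contact_force'])"
```

```text
shift [-0.0052  0.0016  0.0111]
tool y angle -1.571 tilt zaxis [-0.0111 -0.0017 -0.9999]
rz about tool z = -0.001 q7 -0.88
[-0.29  0.92  0.04  2.21 -0.95  0.04 -0.88] [0.62903307 0.35448115 0.56104131]
```

In the tool's units: -0.005 m is -0.0067, 0.0016 m is 0.0021, -0.04 rad is -0.0127.

Request:
handwheel:
  steps:
    - {"jaw": 0.9,"x": -0.0027,"y": 0.0011,"dry": -0.0064}
    - {"jaw": 0.9,"x": -0.0067,"y": 0.0021,"dry": -0.0127}
    - {"jaw": 0.9,"x": -0.0067,"y": 0.0021,"z": 0.0053,"dry": -0.0127}
    - {"jaw": 0.9,"x": -0.0067,"y": 0.0021,"z": 0.0053,"dry": -0.0127}
    - {"jaw": 0.9,"x": -0.0067,"y": 0.0021,"z": 0.0053,"dry": -0.0127}

```text
clock: 25.45
tool_pos: [0.4393, 0.0712, 0.0159]
eef_rot: [1.0, -0.0, -0.026, 0.001]
contact_force: [-0.2, 0.3, -0.9]
opening: 0.899
finger_force: 0.0
```

```bash
python3 -c "
from h import *
rel([.4395,.0707,.009],np.pi/2);print(np.round(get_state()['q'],3),get_state()['contact_force'])"
```

```text
shift [0.0006 0.0005 0.0069]
tool y angle -1.571 tilt zaxis [-0.0516 -0.0014 -0.9987]
rz about tool z = -0.0 q7 -0.882
[-0.32   0.932  0.107  2.192 -0.945  0.12  -0.882] [-0.18523499  0.34372259 -0.93684282]
```

In the tool's units: 0.006 m is 0.008, 0.0005 m is 0.0007.

Request:
handwheel:
  steps:
    - {"jaw": 0.9,"x": 0.0004,"y": 0.0007,"z": 0.0027}
    - {"jaw": 0.9,"x": 0.0007,"y": 0.0007,"z": 0.006}
    - {"jaw": 0.9,"x": 0.0007,"y": 0.0007,"z": 0.008}
    - {"jaw": 0.9,"x": 0.0007,"y": 0.0007,"z": 0.008}

```text
clock: 25.85
tool_pos: [0.4395, 0.0707, 0.0097]
eef_rot: [1.0, -0.0, -0.026, 0.001]
contact_force: [0.6, 1.1, 0.2]
opening: 0.898
finger_force: 0.0
```

```bash
python3 -c "
from h import *
rel([.4395,.0707,.009],np.pi/2);print(np.round(get_state()['q'],3))"
```

```text
shift [0.     0.     0.0007]
tool y angle -1.571 tilt zaxis [-0.0518 -0.0015 -0.9987]
rz about tool z = -0.0 q7 -0.879
[-0.308  0.944  0.088  2.19  -0.947  0.102 -0.879]
```

In the tool's units: 0.0008 m is 0.0011.

Request:
handwheel:
  steps:
    - {"jaw": 0.9,"z": 0.0011}
    - {"jaw": 0.7,"z": 0.0011}
    - {"jaw": 0.4,"z": 0.0011}
    - {"jaw": 0.4,"z": 0.0011}
    - {"jaw": 0.4,"z": 0.0011}
    - {"jaw": 0.4,"z": 0.0011}
    - {"jaw": 0.4,"z": 0.0011}
  grip_force: 30

```text
clock: 26.55
tool_pos: [0.4397, 0.0708, 0.0092]
eef_rot: [1.0, -0.0, -0.026, 0.001]
contact_force: [1.3, 1.2, 1.5]
opening: 0.539
finger_force: 30.0
```

Request:
handwheel:
  steps:
    - {"jaw": 0.4,"z": -0.0053}
    - {"jaw": 0.4,"z": -0.0267}
    - {"jaw": 0.4,"z": -0.0533}
    - {"jaw": 0.4,"z": -0.0667}
    - {"jaw": 0.4,"z": -0.0667}

```text
clock: 27.05
tool_pos: [0.4428, 0.0711, 0.0602]
eef_rot: [1.0, 0.0, -0.025, 0.001]
contact_force: [0.3, -0.2, -2.8]
opening: 0.54
finger_force: 29.9
```

```bash
python3 -c "
from h import *
rel([.6864,.0698,.06],np.pi/2);print(np.round(get_state()['q'],3))"
```

```text
shift [ 0.2433  0.0014 -0.0118]
tool y angle -1.57 tilt zaxis [-0.0493 -0.0017 -0.9988]
rz about tool z = 0.0 q7 -0.92
[-0.411  0.856  0.261  2.184 -0.895  0.265 -0.92 ]
```

In the tool's units: 0.177 m is 0.236, 0.13 m is 0.1733.

Request:
handwheel:
  steps:
    - {"jaw": 0.4,"x": 0.0133}
    - {"jaw": 0.4,"x": 0.0533,"z": -0.0027}
    - {"jaw": 0.4,"x": 0.1133,"z": -0.0053}
    - {"jaw": 0.4,"x": 0.1733,"z": -0.0093}
    - {"jaw": 0.4,"x": 0.2133,"z": -0.012}
    - {"jaw": 0.4,"x": 0.2333,"z": -0.012}
    - {"jaw": 0.4,"x": 0.236,"y": 0.0013,"z": -0.012}
    - {"jaw": 0.4,"x": 0.236,"y": 0.0013,"z": -0.012}
    - {"jaw": 0.4,"x": 0.236,"y": 0.0013,"z": -0.012}

```text
clock: 27.95
tool_pos: [0.6175, 0.0698, 0.0584]
eef_rot: [1.0, -0.001, -0.027, 0.001]
contact_force: [1.0, 0.3, -2.6]
opening: 0.538
finger_force: 29.9
```

```bash
python3 - <<'E'
from h import *
c=camera_params('wrist');p,d=snapshot('wrist');np.savez('s2.npz',p=p,d=d,**c)
h=cv2.cvtColor(p,cv2.COLOR_RGB2HSV); m=cv2.inRange(h,(15,120,60),(35,255,255))
k,lab,st,_=cv2.connectedComponentsWithStats(m); 
for i in 1+np.argsort(-st[1:,4])[:3]: print(st[i])
i=1+np.argmax(st[1:,4]); M=(lab==i).astype(np.uint8)
cs,hi=cv2.findContours(M,cv2.RETR_CCOMP,cv2.CHAIN_APPROX_NONE)
for q,hh in zip(cs,hi[0]):
    if len(q)<80: continue
    for z in (.006,.010):
        W=np.array([pix2w('w',u,v,z,c)[:2] for u,v in q[:,0]])
        A=np.c_[W,np.ones(len(W))]; s=np.linalg.lstsq(A,(W**2).sum(1),rcond=None)[0]; x,y=s[:2]/2; r=np.sqrt(s[2]+x*x+y*y)
        print('hole' if hh[3]>=0 else 'outer',z,len(q),x.round(4),y.round(4),r.round(4),'resid',np.abs(np.hypot(W[:,0]-x,W[:,1]-y)-r).max().round(4))
s=get_state();print(s['tool_pos'])
g=p[max(0,0):].mean(2); 
u,v=w2pix('w',[[.6864,.0698,.006]],c)[0]; print('dot pred',u,v); v0,u0=int(v),int(u); w=g[max(0,v0-14):v0+15,u0-14:u0+15]; vv,uu=np.where(w<w.max()*.5); print('dark dot',uu.mean()+u0-14,vv.mean()+max(0,v0-14),len(uu)); print(pix2w('w',uu.mean()+u0-14,vv.mean()+max(0,v0-14),.006,c))
E
```

```text
[ 186   20  137  143 7395]
[ 130  332  380   10 1987]
[118 256  27  63 838]
outer 0.006 396 0.6868 0.0709 0.0413 resid 0.0006
outer 0.01 396 0.6869 0.0709 0.0405 resid 0.0006
hole 0.006 289 0.6866 0.0709 0.03 resid 0.0005
hole 0.01 289 0.6868 0.0709 0.0294 resid 0.0005
[0.61774133 0.06981387 0.05863625]
dot pred 255.56286003913266 96.95536365843357
dark dot 253.8090909090909 96.43636363636364 110
[0.68670473 0.07087339 0.006     ]
```

```bash
python3 - <<'E'
from h import *
t=get_state()['tool_pos']; top_at(t[:2],t[2]+.0053,.022,tol=.003)
rel([.6867,.0709,.03],np.pi/2)
E
```

```text
n 6373 mean [0.6221 0.0701 0.0643] mid [0.6225 0.0698] size [0.0394 0.0618] encl 628.2 69.8 33.5 tcp [0.6181 0.0699 0.0588]
shift [ 0.0701 -0.0011  0.0252]
tool y angle -1.572 tilt zaxis [-0.0531 -0.0011 -0.9986]
rz about tool z = -0.001 q7 -1.123
```

In the tool's units: 0.07 m is 0.0933, -0.001 m is -0.0013.

Request:
handwheel:
  steps:
    - {"jaw": 0.4,"x": 0.0133}
    - {"jaw": 0.4,"x": 0.0467,"y": -0.0007}
    - {"jaw": 0.4,"x": 0.08,"y": -0.0013}
    - {"jaw": 0.4,"x": 0.092,"y": -0.0013,"z": 0.0067}
    - {"jaw": 0.4,"x": 0.0933,"y": -0.0013,"z": 0.02}
    - {"jaw": 0.4,"x": 0.0933,"y": -0.0013,"z": 0.0307}
    - {"jaw": 0.4,"x": 0.0933,"y": -0.0013,"z": 0.0333}
    - {"jaw": 0.4,"x": 0.0933,"y": -0.0013,"z": 0.0333}
    - {"jaw": 0.4,"x": 0.0933,"y": -0.0013,"z": 0.0333}

```text
clock: 28.95
tool_pos: [0.6878, 0.0707, 0.0307]
eef_rot: [1.0, -0.0, -0.026, 0.001]
contact_force: [-0.1, -0.1, -1.6]
opening: 0.537
finger_force: 29.9
```

```bash
python3 -c "
from h import *
rel([.6867,.0709,.0127],np.pi/2)"
```

```text
shift [-0.0002 -0.0002  0.018 ]
tool y angle -1.571 tilt zaxis [-0.0515 -0.0016 -0.9987]
rz about tool z = -0.0 q7 -1.193
```

In the tool's units: 0.017 m is 0.0227, 0.0165 m is 0.022.

Request:
handwheel:
  steps:
    - {"jaw": 0.4,"z": 0.0067}
    - {"jaw": 0.4,"z": 0.0147}
    - {"jaw": 0.4,"z": 0.02}
    - {"jaw": 0.4,"z": 0.022}
    - {"jaw": 0.4,"z": 0.0227}
    - {"jaw": 0.4,"z": 0.0227}

```text
clock: 29.55
tool_pos: [0.6872, 0.0706, 0.0134]
eef_rot: [1.0, -0.0, -0.026, 0.001]
contact_force: [0.1, 0.3, -1.6]
opening: 0.536
finger_force: 29.9
```

In the tool's units: 0.0006 m is 0.0008, 0.0003 m is 0.0004.

Request:
handwheel:
  steps:
    - {"jaw": 0.4,"z": 0.0004}
    - {"jaw": 0.4,"z": 0.0008}
    - {"jaw": 0.4,"z": 0.0008}

```text
clock: 29.85
tool_pos: [0.6872, 0.0707, 0.013]
eef_rot: [1.0, -0.0, -0.026, 0.001]
contact_force: [0.5, 0.6, -2.3]
opening: 0.536
finger_force: 29.9
```

In the tool's units: 0.0004 m is 0.0005, 0.0003 m is 0.0004.

Request:
handwheel:
  steps:
    - {"jaw": 0.4,"z": 0.0004}
    - {"jaw": 0.4,"z": 0.0005}
    - {"jaw": 0.4,"z": 0.0005}

```text
clock: 30.15
tool_pos: [0.6873, 0.0707, 0.0128]
eef_rot: [1.0, -0.0, -0.026, 0.001]
contact_force: [-0.7, 0.1, 0.7]
opening: 0.541
finger_force: 30.0
```

In the tool's units: 0.0003 m is 0.0004.

Request:
handwheel:
  steps:
    - {"jaw": 0.4,"z": 0.0004}
    - {"jaw": 0.4,"z": 0.0004}

```text
clock: 30.35
tool_pos: [0.6873, 0.0707, 0.0128]
eef_rot: [1.0, -0.0, -0.026, 0.001]
contact_force: [-1.0, 0.2, 5.1]
opening: 0.535
finger_force: 30.0
```

In the tool's units: -0.1 m is -0.1333, -0.0003 m is -0.0004, 0.052 rad is 0.0166.

Request:
handwheel:
  steps:
    - {"jaw": 0.4,"z": -0.0004}
    - {"jaw": 0.58,"z": -0.0004}
    - {"jaw": 0.65,"z": -0.0004}
    - {"jaw": 0.9,"z": -0.0004}
    - {"jaw": 0.9,"z": -0.0067}
    - {"jaw": 1,"z": -0.0533,"dry": 0.0064}
    - {"jaw": 1,"z": -0.1133,"dry": 0.0166}
    - {"jaw": 1,"x": -0.0027,"z": -0.1333,"dry": 0.0166}
    - {"jaw": 1,"x": -0.0027,"z": -0.1333,"dry": 0.0166}
    - {"jaw": 1,"x": -0.0027,"z": -0.1333,"dry": 0.0166}

```text
clock: 31.35
tool_pos: [0.6897, 0.0713, 0.1113]
eef_rot: [1.0, 0.0, -0.0, 0.0]
contact_force: [-0.1, -0.1, -1.1]
opening: 1.001
finger_force: 0.0
```

```bash
python3 - <<'E'
from h import *
top_at([.6867,.0709],.018,.025,tol=.003,save='s3.npz')
rel([.555,-.099,.112],np.pi/2)
E
```

```text
n 2829 mean [0.6878 0.071  0.0185] mid [0.6873 0.0709] size [0.048  0.0475] encl 687.0 71.0 25.1 tcp [0.6891 0.0714 0.1104]
shift [-0.1342  0.1704 -0.0011]
tool y angle -1.571 tilt zaxis [-0.0024 -0.0011 -1.    ]
rz about tool z = 0.0 q7 -1.206
```

In the tool's units: 0.1705 m is 0.2273, -0.134 m is -0.1787.

Request:
handwheel:
  steps:
    - {"jaw": 1,"x": -0.02,"y": 0.0267}
    - {"jaw": 1,"x": -0.06,"y": 0.076}
    - {"jaw": 1,"x": -0.1,"y": 0.1267}
    - {"jaw": 1,"x": -0.14,"y": 0.1773}
    - {"jaw": 1,"x": -0.1667,"y": 0.2133}
    - {"jaw": 1,"x": -0.1787,"y": 0.2273}
    - {"jaw": 1,"x": -0.1787,"y": 0.2273}
    - {"jaw": 1,"x": -0.1787,"y": 0.2273}

```text
clock: 32.2
tool_pos: [0.5573, -0.0976, 0.1114]
eef_rot: [1.0, 0.001, 0.0, -0.0]
contact_force: [0.2, 1.1, 0.4]
opening: 0.999
finger_force: 0.0
```

```bash
python3 - <<'E'
from h import *
top_at([.557,-.097],.016,.015,tol=.004,save='s4.npz')
rel([.557,-.097,.112],np.pi/2)
E
```

```text
n 1032 mean [ 0.5592 -0.0981  0.0165] mid [ 0.5588 -0.0983] size [0.0291 0.0287] encl 558.6 -98.1 15.1 tcp [ 0.5576 -0.0971  0.1115]
shift [-0.0006 -0.0001 -0.0005]
tool y angle -1.568 tilt zaxis [ 9.e-04  1.e-04 -1.e+00]
rz about tool z = 0.003 q7 -0.81
```

In the tool's units: 0.103 m is 0.1373, 0.001 m is 0.0013.

Request:
handwheel:
  steps:
    - {"jaw": 0.7,"x": 0.0013,"y": 0.0013,"z": 0.04}
    - {"jaw": 0.6,"x": 0.0013,"y": 0.0013,"z": 0.0933}
    - {"jaw": 0.6,"x": 0.0013,"y": 0.0013,"z": 0.1267}
    - {"jaw": 0.6,"x": 0.0013,"y": 0.0013,"z": 0.136}
    - {"jaw": 0.6,"x": 0.0013,"y": 0.0013,"z": 0.1373}
    - {"jaw": 0.6,"x": 0.0013,"y": 0.0013,"z": 0.1373}
    - {"jaw": 0.6,"x": 0.0013,"y": 0.0013,"z": 0.1373}
  grip_force: 12

```text
clock: 32.95
tool_pos: [0.5585, -0.1007, 0.0106]
eef_rot: [1.0, 0.0, 0.002, 0.001]
contact_force: [-0.0, 1.0, 0.5]
opening: 0.602
finger_force: 0.0
```

```bash
python3 -c "
from h import *
rel([.5586,-.0981,.0035],np.pi/2)"
```

```text
shift [ 0.0001 -0.0026  0.0071]
tool y angle -1.57 tilt zaxis [ 0.003  -0.0022 -1.    ]
rz about tool z = 0.0 q7 -0.712
```

In the tool's units: 0.006 m is 0.008, 0.005 m is 0.0067.

Request:
handwheel:
  steps:
    - {"jaw": 0.6,"y": -0.0027,"z": 0.0027}
    - {"jaw": 0.6,"y": -0.0032,"z": 0.0067}
    - {"jaw": 0.6,"y": -0.0032,"z": 0.008}
    - {"jaw": 0.6,"y": -0.0032,"z": 0.008}
    - {"jaw": 0.2,"y": -0.0032,"z": 0.008}
    - {"jaw": 0.2,"y": -0.0032,"z": 0.008}
    - {"jaw": 0.2,"y": -0.0032,"z": 0.008}
    - {"jaw": 0.2,"y": -0.0032,"z": 0.008}
  grip_force: 12

```text
clock: 33.75
tool_pos: [0.5573, -0.0984, 0.0034]
eef_rot: [1.0, -0.0, 0.0, 0.001]
contact_force: [0.4, -0.1, 0.4]
opening: 0.328
finger_force: 12.0
```

In the tool's units: -0.1694 m is -0.2259, 0.1284 m is 0.1712.

Request:
handwheel:
  steps:
    - {"jaw": 0.2,"z": -0.0133}
    - {"jaw": 0.2,"z": -0.0467}
    - {"jaw": 0.2,"x": 0.0133,"y": -0.0173,"z": -0.0867}
    - {"jaw": 0.2,"x": 0.0467,"y": -0.0613,"z": -0.0933}
    - {"jaw": 0.2,"x": 0.0867,"y": -0.1147,"z": -0.0933}
    - {"jaw": 0.2,"x": 0.1267,"y": -0.1667,"z": -0.0933}
    - {"jaw": 0.2,"x": 0.1573,"y": -0.208,"z": -0.0933}
    - {"jaw": 0.2,"x": 0.17,"y": -0.224,"z": -0.0933}
    - {"jaw": 0.2,"x": 0.1712,"y": -0.2259,"z": -0.0933}
    - {"jaw": 0.2,"x": 0.1712,"y": -0.2259,"z": -0.0933}

```text
clock: 34.75
tool_pos: [0.6851, 0.0703, 0.0734]
eef_rot: [1.0, -0.0, 0.0, 0.001]
contact_force: [0.1, -1.0, -0.7]
opening: 0.328
finger_force: 12.0
```

Request:
handwheel:
  steps:
    - {"jaw": 0.2}
    - {"jaw": 0.2,"z": 0.02}
    - {"jaw": 0.2,"z": 0.04}
    - {"jaw": 0.2,"z": 0.0533}
    - {"jaw": 0.2,"z": 0.056}
    - {"jaw": 0.2,"z": 0.056}
    - {"jaw": 0.2,"z": 0.056}

```text
clock: 35.45
tool_pos: [0.6861, 0.0709, 0.0314]
eef_rot: [1.0, -0.0, 0.001, 0.001]
contact_force: [0.3, 0.7, 0.1]
opening: 0.326
finger_force: 12.0
```

```bash
python3 -c "
from h import *
rel([.6857,.071,.0214],np.pi/2)"
```

```text
shift [-0.0004 -0.0002  0.01  ]
tool y angle -1.571 tilt zaxis [ 0.0013 -0.0018 -1.    ]
rz about tool z = -0.0 q7 -1.143
```

In the tool's units: 0.009 m is 0.012, 0.0085 m is 0.0113.

Request:
handwheel:
  steps:
    - {"jaw": 0.2,"z": 0.0053}
    - {"jaw": 0.2,"z": 0.0093}
    - {"jaw": 0.2,"z": 0.0113}
    - {"jaw": 0.2,"z": 0.012}
    - {"jaw": 0.2,"z": 0.012}

```text
clock: 35.95
tool_pos: [0.6857, 0.071, 0.0221]
eef_rot: [1.0, -0.0, 0.0, 0.001]
contact_force: [-0.7, 0.0, -0.4]
opening: 0.331
finger_force: 12.0
```

In the tool's units: 0.0006 m is 0.0008, 0.0003 m is 0.0004.

Request:
handwheel:
  steps:
    - {"jaw": 0.2,"z": 0.0004}
    - {"jaw": 0.2,"z": 0.0008}
    - {"jaw": 0.2,"z": 0.0008}

```text
clock: 36.25
tool_pos: [0.6857, 0.071, 0.0216]
eef_rot: [1.0, -0.0, 0.0, 0.001]
contact_force: [0.4, 0.5, -1.6]
opening: 0.322
finger_force: 12.0
```

Request:
handwheel:
  steps:
    - {"jaw": 0.2,"z": 0.0004}
    - {"jaw": 0.2,"z": 0.0005}
    - {"jaw": 0.2,"z": 0.0005}

```text
clock: 36.55
tool_pos: [0.6858, 0.071, 0.0214]
eef_rot: [1.0, -0.0, 0.0, 0.001]
contact_force: [-0.3, -0.2, 1.3]
opening: 0.326
finger_force: 12.0
```

Touching. Release, rise and measure.

In the tool's units: -0.09 m is -0.12, -0.05 m is -0.0667.

Request:
handwheel:
  steps:
    - {"jaw": 0.2}
    - {"jaw": 0.37}
    - {"jaw": 0.42}
    - {"jaw": 0.6}
    - {"jaw": 0.6,"z": -0.0133}
    - {"jaw": 0.8,"z": -0.0667}
    - {"jaw": 1,"z": -0.12}
    - {"jaw": 1,"z": -0.12}
    - {"jaw": 1,"z": -0.12}

```text
clock: 37.45
tool_pos: [0.6865, 0.0712, 0.1129]
eef_rot: [1.0, -0.0, 0.002, 0.001]
contact_force: [-0.2, 0.5, -1.2]
opening: 0.937
finger_force: 0.0
```

```bash
python3 - <<'E'
from h import *
top_at([.687,.071],.034,.015,tol=.004,save='s5.npz'); top_at([.687,.071],.018,.025,tol=.003)
p=np.load('s5.npz')['p'];cv2.imwrite('pics/w10.png',cv2.resize(p[120:250,170:340],None,fx=4,fy=4,interpolation=cv2.INTER_CUBIC)[:,:,::-1])
E
```

```text
n 1165 mean [0.6877 0.0712 0.0345] mid [0.6872 0.0712] size [0.0292 0.0285] encl 687.2 71.2 15.1 tcp [0.6854 0.0715 0.1113]
n 1590 mean [0.6906 0.0709 0.0185] mid [0.6872 0.0711] size [0.0487 0.0486] encl 687.0 70.8 25.1 tcp [0.6848 0.0716 0.1104]
```

```bash
python3 - <<'E'
from h import *
a=cv2.imread('pics/w10.png')[:,:400*1]; 
p,_=snapshot('top'); q,_=snapshot('scene')
r=rectify('top',p,.38,.72,-.4,.3,.01,1.75); s=q[120:260,180:330]
o=np.zeros((600,800,3),np.uint8); o[:a.shape[0]*300//520,:400*300//520]=cv2.resize(a,(400*300//520,300))[:a.shape[0]*300//520]
s2=cv2.resize(s,(428,400),interpolation=cv2.INTER_CUBIC)[:,:,::-1]; o[:400,300:728]=s2
o[402:402+r.shape[0],:r.shape[1]]=r[:600-402,:800,::-1]
cv2.imwrite('pics/fin.png',o)
E
```

```text
(no output)
```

View pics/fin.png

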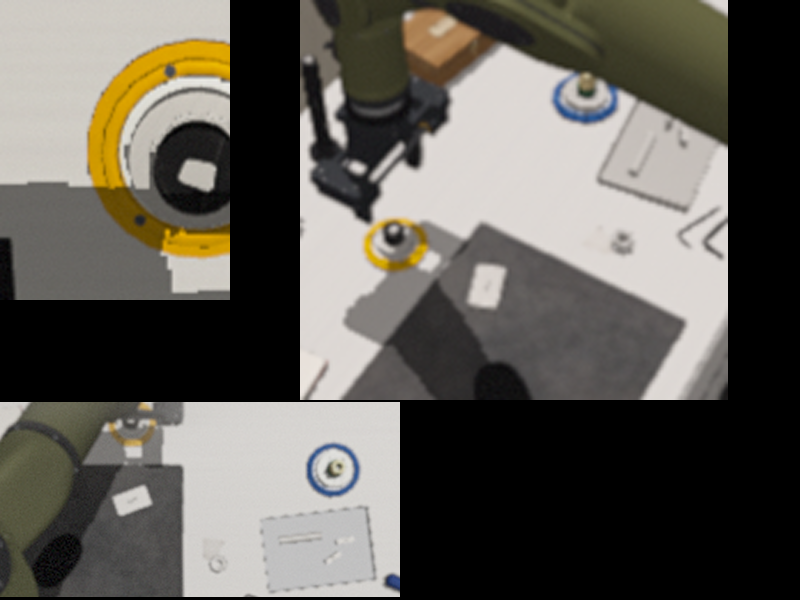

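Both sets are standing: the blue set at about (585, 90) has its collar upright, the yellow set at about (395, 240) has its specimen centred. The block and silver collar are where they were.

```bash
python3 -c "
from plant import *
print(finish_job())"
```

```text
the job is handed in; nothing more can be done
None
```

Job handed in at about 38 s: in the last pictures both sets were made up as asked, every part set down and centred, with the silver collar and steel block left where they were.

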